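Clamp an axle stub with its key, then spread a snap ring over it

TASK

Push the key from its stand fully into the slot of the cylinder knob, turn it clockwise as far as it goes to clamp the axle stub, and leave it in. Then grip the snap-ring pliers by both handles, squeeze them fully so that the split ring opens, slide the ring level down over the axle to its groove, and finish while still holding the pliers squeezed there, the open ring centred round the groove and not touching the fixture. Do not knock the jar, stamp or loupe about.

Things in the scene. Friction and masses are not known exactly. Their poses are not given: they have to be found in the camera images.
- key_grip (a point): Middle of the flat head of a steel key standing upright in a black block (56 x 44 mm, top 26 mm up) at the left; 44 mm above the blade's tip, 50 mm above the bench at the start. Head 30 wide (x) x 10 thick (y, grip across) x 34 mm high, 17 mm of it below the point. z up, blade down; x and -x are alike. Lift it 25 mm straight up to free it.
- key_tip (a point): Tip (lowest point) of the key's blade, on the key's axis; axes as key_grip. The blade is 20 mm long, 18 mm wide along x, 5.4 mm thick along y, its tip rounded; above it a collar 26 x 9.5 x 4 mm.
- knob_top (a point): Middle of the top of the steel cylinder knob (42 mm across, 24 mm high) on the fixture's left part, 40 mm above the bench. Slot in it: 21 mm along x, 7.9 mm along y, 21 mm deep; turns with the knob. The key fits either way round, with about 0.2 rad of play; its collar comes to rest on the knob's top, the blade's tip then 20 mm below it.
- knob (a joint): Knob angle, rad: grows as it turns clockwise seen from above, stop (clamped) at 1.1; starts between 0 and 0.3 and stays where it is left (friction 0.05 N m). It pushes a small pad against the axle's foot.
- axle_top (a point): Centre of the flat top of the upright fixed steel axle stub on the fixture's right part, 82 mm above the bench; 22 mm diameter. It stands 120 mm from the knob's axis. At its foot is a flange of 48 mm diameter, up to 26 mm above the bench. Axes as the fixture's, z up.
- groove (a point): Centre of the axle's groove, on the axle's axis, 25 mm below its top, 57 mm above the bench. The groove is 14 mm wide (50 to 64 mm above the bench) and 16 mm in diameter.
- pliers_grip (a point): Point midway between the handles of the snap-ring pliers (160 g), half-way up, 36 mm above the bench at the start. x forward to the ring, y across the handles, z up. Handles 16 mm high, from 47 mm behind to 33 mm ahead of the point; 54 mm wide over their outsides here, squeezed 41 mm (then parallel). Squeezing along y opens the ring; the spring takes 5 N, hold with 10 to 30 N.
- ring_centre (a point): Centre of the split snap ring at the front of the pliers, 140 mm ahead of pliers_grip along x, 5 mm lower; same axes. Two curved steel halves, 6 mm thick (3 mm above and below). Fully spread: a circle, 31 mm inside, 40 mm outside; relaxed: only 16 mm free between the halves. The jaws rise 10 mm above the point, at its sides only, so the axle can stand up through it.
- spread (a joint): Angle of each half of the pliers, rad: 0 relaxed, 0.1 fully squeezed at the stop (ring fully spread); springs back when let go.
- pliers: The pliers as a whole, 210 mm long, lying level on a narrow black rest at the right; origin at the underside on the vertical pivot pin, 65 mm ahead of and 8 mm below pliers_grip, same axes.
- fixture: The fixed fixture with axle, knob and clamp pad: aluminium plate 100 (x) x 200 (y) mm, 14 mm thick; origin at its underside's centre, midway between knob (+y side) and axle (-y side).
- rest: The fixed black rest under the pliers: 130 x 30 mm on top, 140 x 44 mm at its foot, 28 mm high; origin at the centre of its underside.
- jar_flux: Bystander: white jar with a red ribbed lid, 46 mm diameter, 50 mm high, standing behind the fixture; origin at the centre of its underside.
- stamp_ok: Bystander: hand stamp with a round knob, 24 x 34 x 56 mm, standing behind the fixture; origin at the centre of its underside.
- loupe: Bystander: black round loupe, 38 mm diameter, 28 mm high, near the front edge of the bench; origin at the centre of its underside.
There are look-alikes about, which are no part of the job. Of the things shaped like the part that bears key_grip, the bare steel one is meant.

How it is judged:
On the way, in this order (a step that is already met when the one before it is completed fails the run):
1. the key is fully in the knob and the knob is turned clockwise to its stop (value of joint knob above 0.98 rad and z of key_tip in the frame of knob_top below -0.014 m and horizontal distance between key_tip and knob_top below 0.005 m), for 0.1 s.
2. the ring, held spread, is above the top of the axle (value of joint spread above 0.08 rad and z of ring_centre in the frame of axle_top above 0 m and horizontal distance between ring_centre and axle_top below 0.02 m and contact force between the fingers and pliers above 1 N), for 0.1 s.
At the end, for the whole second after the job is handed in: Pliers held still, squeezed (spread > 0.085 rad, grip > 3 N), level within 0.15 rad; ring centre within 4.5 mm in height and 5 mm sideways of the groove's centre, pliers clear of the fixture (< 0.5 N); knob beyond 0.98 rad with the key at least 14 mm deep in it (all of step 1 and z of ring_centre in the frame of groove between -0.0045 and 0.0045 m and horizontal distance between ring_centre and groove below 0.005 m and angle between pliers's own z axis and vertical below 0.15 rad and value of joint spread above 0.085 rad and contact force between the fingers and pliers above 3 N and contact force between pliers and fixture below 0.5 N and linear speed of pliers below 0.02 m/s); the arm keeps its last pose, push and grip.
It fails at once if the jar, the stamp or the loupe is shifted by more than 30 mm (distance of any of jar_flux, stamp_ok, loupe from where it was at the start of the episode above 0.03 m).
It also fails if it takes over 61 s, if anything falls off the work surface, if the arm or the gripper's body presses on something with over 40 N, if the wrist force passes 120 N, or if a joint passes its speed limit or range.

ROBOT

A 6-joint arm with a two-finger parallel gripper is mounted at the origin on a cart in front of the work surface, level with it; the furniture and walls round the work are solid. World frame = base frame: x ahead of the robot, y to its left, z up, the work surface at z = 0. Lengths are in m, angles in rad, forces in N, time in s.
With the tool pointing down it reaches from about 0.35 to 0.85 m from the base axis. Payload 8.1 kg.
Tool frame: the origin (TCP) lies midway between the tips of the shut fingers; the grasp point (between the pads) lies 19 mm behind it; z points along the fingers, y is the direction in which the jaws open and shut (so a half turn about z gives the same grasp; the last joint's range is limited). The gripper opens to 93 mm and grips with 3 to 60 N. Pads are 15 mm wide; open, the fingers measure 128 mm over their backs; the gripper's body (75 mm by 188 mm) begins 65 mm behind the grasp point.
Start: joints at [-1.351, 0.13, 1.488, -0, 1.523, -0.085], TCP at [0.18, -0.572, 0.219] pointing down, gripper open.
Joint ranges: [-2.96, 2.96], [-0.89, 2.26], [0.02, 2.5], [-1.34, 4.48], [0, 2.73], [-2.66, 2.66]. Speed limits (rad/s): [2.39, 2.39, 2.79, 3.14, 3.14, 3.14].

INTERFACE

Orientations are given as a rotation vector (axis times angle).
In Python, from plant import robot gives the robot as it stands. The module is installed in compiled form; this text tells all that it offers.
- The arm moves only by the shell command python3 -m pendant 'ROWS' [FORCE]. ROWS is JSON, a list of rows, each an object with "translation": the shift along the tool's x, y, z in mm, a list of three; "twist": the turn, a rotation vector about the tool's x, y, z in rad, a list of three; "grip": the opening, from -1 (shut) to 1 (fully open). A call has exactly 10 rows; each row shifts and turns the pose as measured when the row begins, along the tool's axes as they then stand; what a row does not reach is not made up. A row lasts 1/10 s, in which the tool goes at most 50 mm and 8.59 degrees, less where a joint would pass 70% of its speed; a pose out of reach is approached as far as the arm can. A call is refused whole if a number of a shift passes 50 or a number of a turn 0.15, either way. A call with a gripper value outside its range is refused whole. The fingers move at their own pace and stop on an object; FORCE is the grip in N (left out, the last holds). Time passes only in rows, so rows that do not move let the fingers close, or fill a call up. It gives the time, the measured TCP pose, the force and the opening at its end, in the units of the state.
- robot.read_state(): the state, without advancing time (a new reading comes with each control period).
- robot.read_camera(name): name is "scene" or "top" or "wrist"; returns (picture, depth): 400x640x3 uint8, red, green, blue; 400x640 float32, m along the optical axis (not along the pixel's ray), 0 where there is no reading.
- robot.camera_info(name): a dict with "vertical_fov" (degrees; the focal length in pixels is half the picture's height over the tangent of half this angle, whatever the lens; pixels are square), "cx", "cy" (the principal point, pixels), "D" ([k1, k2, p1, p2, k3] as OpenCV has them; the pictures are not rectified), "cam_to_world" (4x4, takes a point from camera to world coordinates). Camera axes: x right, y up, looking along -z (the intrinsics and any distortion apply to the point x, -y, -z); pixel columns grow to the right and rows downward; lengths in m; the calibration is good to about 2 mm. A picture is of the moment at which its call begins: read the wrist's pose just before it. camera_info takes no time and is no camera call; for the wrist camera it gives the pose at the moment of the call.
- robot.close_job(): hands the job in, once; it reports no verdict.
The state is a dict: "t": time; "q": joint angles; "dq": joint speeds; "joint_torque": joint torques, N m; "tool_pos": TCP position; "orientation": TCP orientation; "force": force on the tool from outside, world axes, zero at the start; "wrist_torque": the same for the moment, N m; "opening": finger opening in m.
Only numpy, scipy, OpenCV 4.12 (cv2) and the standard library are available. Lean on these libraries where they do the work, as an engineer would, in place of code of your own. Each camera call takes 0.05 s, during which the arm holds its last target. There are 200 camera calls.

## Working session

There is one attempt and no reset: what is moved stays moved. The work goes in short steps, Python scripts to look and compute and a shell command to move; the robot and the scene stay as the last step left them, time stands still between calls to the robot, and variables do not carry over. Pictures are saved under pics/ and viewed, about 8 in all and at most 12, crops included, and the job is handed in when it is done.

```bash
mkdir -p pics
cat > h.py <<'E'
import numpy as np, cv2
from plant import robot
from scipy.spatial.transform import Rotation as R
def cam(n):
    i=robot.camera_info(n); im,d=robot.read_camera(n); f=200/np.tan(np.radians(i['vertical_fov'])/2)
    K=np.array([[f,0,i['cx']],[0,f,i['cy']],[0,0,1.]]); return im,d,K,np.array(i['D'],float),np.array(i['cam_to_world'])
def ray(c,uv):
    _,_,K,D,T=c; p=cv2.undistortPoints(np.array(uv,float).reshape(-1,1,2),K,D)[:,0]
    v=np.c_[p[:,0],-p[:,1],-np.ones(len(p))]; return T[:3,3],v@T[:3,:3].T
def onz(c,uv,z):
    o,v=ray(c,uv); return o+v*((z-o[2])/v[:,2])[:,None]
def cloud(c):
    d=c[1]; vv,uu=np.mgrid[:400,:640]; o,v=ray(c,np.c_[uu.ravel(),vv.ravel()]); return (o+v*d.ravel()[:,None]).reshape(400,640,3)
def save(im,n): cv2.imwrite('pics/'+n,im[...,::-1])
def st():
    s=robot.read_state(); print('t',round(s['t'],2),'tcp',np.round(s['tool_pos'],4),'rv',np.round(s['orientation'],3),'F',np.round(s['force'],1),'T',np.round(s['wrist_torque'],2),'op',round(s['opening'],4),'q',np.round(s['q'],2)); return s
def go(p,rv=None):
    s=robot.read_state(); M=R.from_rotvec(s['orientation']); print('tool mm',np.round(M.inv().apply(np.array(p)-s['tool_pos'])*1000,1))
    if rv is not None: print('tool twist',np.round((M.inv()*R.from_rotvec(rv)).as_rotvec(),4))
def down(yaw):  # tool z down, tool y axis at angle yaw in world
    y=np.array([np.cos(yaw),np.sin(yaw),0]); z=np.array([0,0,-1.]); return R.from_matrix(np.c_[np.cross(y,z),y,z]).as_rotvec()
E
python3 - <<'E'
from h import *
s=st(); print(R.from_rotvec(s['orientation']).as_matrix().round(2))
for n in('scene','top'):
    c=cam(n); save(c[0],n+'0.png'); np.savez(n+'0.npz',*c); print(n,c[2].round(1).tolist(),c[3],c[4].round(3).tolist(),(c[1]>0).mean())
E
```

```text
t 0.0 tcp [ 0.1799 -0.5718  0.2176] rv [-3.103 -0.477  0.   ] F [-0.1  0.1  0.6] T [-0.01  0.04  0.03] op 0.093 q [-1.35  0.13  1.49 -0.    1.52 -0.09]
[[ 0.95  0.3  -0.  ]
 [ 0.3  -0.95  0.  ]
 [ 0.   -0.   -1.  ]]
scene [[467.1, 0.0, 312.9], [0.0, 467.1, 204.2], [0.0, 0.0, 1.0]] [-0.14175402  0.          0.          0.          0.        ] [[-0.792, 0.262, -0.551, -0.032], [-0.61, -0.331, 0.72, 0.761], [0.006, 0.906, 0.422, 0.537], [0.0, 0.0, 0.0, 1.0]] 0.868453125
top [[487.9, 0.0, 320.6], [0.0, 487.9, 197.1], [0.0, 0.0, 1.0]] [-0.03543022  0.          0.          0.          0.        ] [[-0.03, 0.991, -0.134, 0.415], [-1.0, -0.029, 0.009, 0.027], [0.005, 0.134, 0.991, 1.28], [0.0, 0.0, 0.0, 1.0]] 0.99612890625
```

View pics/top0.png

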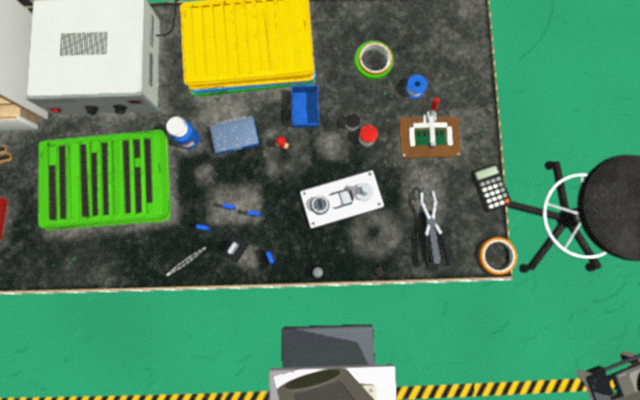

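View pics/scene0.png

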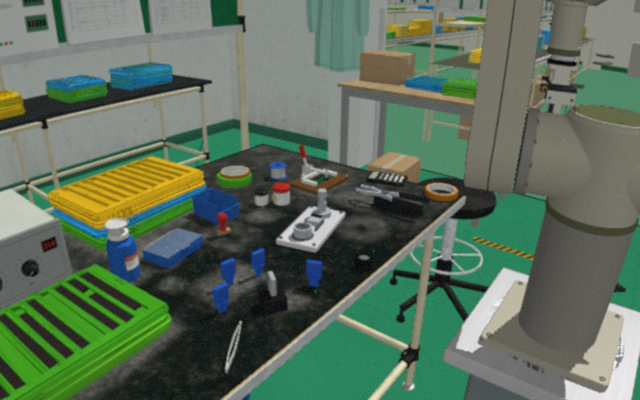

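The steel key in the black block is at scene (271,288) and top (236,247). The look-alikes are four blue keys at scene (228,272), (258,262), (221,298) and (314,272). The fixture is at top (342,199) and the pliers at (430,230). I choose the bare steel key and check it in a close crop.

```bash
python3 - <<'E'
import numpy as np,cv2
t=cv2.imread('pics/top0.png');s=cv2.imread('pics/scene0.png')
a=cv2.resize(t[160:290,190:450],None,fx=3,fy=3,interpolation=cv2.INTER_CUBIC)
b=cv2.resize(s[180:330,200:330],None,fx=1.35,fy=1.35,interpolation=cv2.INTER_CUBIC)
b=cv2.resize(s[245:315,205:335],(390,210),interpolation=cv2.INTER_CUBIC)
b2=cv2.resize(s[180:250,270:400],(390,210),interpolation=cv2.INTER_CUBIC)
cv2.imwrite('pics/crop.png',np.vstack([a,np.hstack([b,b2])]))
E
python3 - <<'E'
from h import *
z=np.load('top0.npz'); c=[z['arr_%d'%i] for i in range(5)]
P=cloud(c); 
for n,u,v in [('key',236,247),('knob',318,204),('axle',363,191),('jar',368,134),('ploupe',318,272),('pl',430,230),('bench',380,235)]:
    print(n,P[v,u].round(3), onz(c,[[u,v]],0.0).round(3))
E
```

```text
key [0.461 0.233 0.04 ] [[0.463 0.24  0.   ]]
knob [0.568 0.022 0.013] [[0.569 0.022 0.   ]]
axle [ 0.589 -0.09   0.08 ] [[ 0.601 -0.098  0.   ]]
jar [ 0.743 -0.113  0.048] [[ 0.755 -0.118  0.   ]]
ploupe [0.392 0.028 0.026] [[0.392 0.028 0.   ]]
pl [ 0.49  -0.263  0.029] [[ 0.492 -0.27   0.   ]]
bench [ 0.482 -0.137  0.003] [[ 0.483 -0.138  0.   ]]
```

View pics/crop.png

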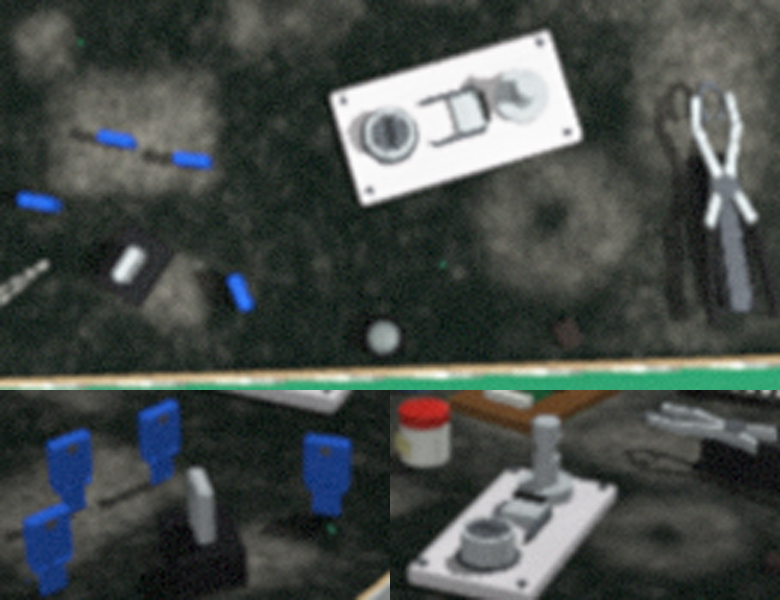

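The crop confirms it. The bare steel key sits in the black block at crop (128,265), the knob with its slot at (390,133), the axle at (520,95), the pliers at about (725,190) and the loupe at (384,337). The bench also has look-alike blue keys. Next I get rough poses.

Run:
```python
from h import *
z=np.load('top0.npz'); c=[z['arr_%d'%i] for i in range(5)]
im=c[0].astype(int); P=cloud(c)
def blob(x0,x1,y0,y1,f):
    m=np.zeros(im.shape[:2],np.uint8); s=im[y0:y1,x0:x1]; m[y0:y1,x0:x1]=f(s); 
    k,l,stt,ce=cv2.connectedComponentsWithStats(m); i=1+np.argmax(stt[1:,4]); return l==i
def rect(m,z):
    v,u=np.nonzero(m); p=onz(c,np.c_[u,v],z)[:,:2].astype(np.float32); r=cv2.minAreaRect(p*1000); b=cv2.boxPoints(r); e=[b[1]-b[0],b[2]-b[1]]; e=max(e,key=np.linalg.norm); print(r, 'long axis yaw',np.arctan2(e[1],e[0]))
rect(blob(222,246,235,260,lambda s:(s.min(2)>110).astype(np.uint8)),0.067)
rect(blob(290,395,160,235,lambda s:(s.min(2)>150).astype(np.uint8)),0.014)
i=robot.camera_info('wrist');s=robot.read_state();M=R.from_rotvec(s['orientation']).as_matrix();T=np.array(i['cam_to_world'])
print('cam in tool',(M.T@(T[:3,3]-s['tool_pos'])).round(3),(M.T@T[:3,:3]).round(2).tolist(),i['vertical_fov'])
```

```text
((457.9353942871094, 238.14208984375), (15.947281837463379, 31.87864875793457), 55.41608810424805) long axis yaw -0.6036035
((580.1614379882812, -39.712158203125), (101.94831848144531, 201.1477508544922), 14.812289237976074) long axis yaw -1.312273
cam in tool [ 0.065 -0.    -0.165] [[-0.0, 0.97, 0.24], [1.0, 0.0, 0.0], [-0.0, 0.24, -0.97]] 62.79661595208022
```

```bash
python3 -m pendant '[{"translation":[32,-23,-4],"twist":[0,0,0],"grip":1},{"translation":[32,-23,-4],"twist":[0,0,0],"grip":1},{"translation":[32,-23,-4],"twist":[0,0,0],"grip":1},{"translation":[32,-23,-4],"twist":[0,0,0],"grip":1},{"translation":[32,-23,-4],"twist":[0,0,0],"grip":1},{"translation":[32,-23,-4],"twist":[0,0,0],"grip":1},{"translation":[32,-23,-4],"twist":[0,0,0],"grip":1},{"translation":[32,-23,-4],"twist":[0,0,0],"grip":1},{"translation":[32,-23,-4],"twist":[0,0,0],"grip":1},{"translation":[32,-23,-4],"twist":[0,0,0],"grip":1}]'
python3 - <<'E'
from h import *
s=st(); c=cam('wrist'); save(c[0],'w1.png'); np.savez('w1.npz',*c)
go([0.456,0.235,0.22],down(0.967))
E
```

```text
t: 1.1
tool_pos: [0.4197, -0.246, 0.2536]
orientation: [-3.097, -0.461, 0.006]
force: [0.1, -1.5, 0.3]
opening: 0.0929
t 1.1 tcp [ 0.4197 -0.246   0.2536] rv [-3.097 -0.461  0.006] F [ 0.1 -1.5  0.3] T [-0.01 -0.03 -0.1 ] op 0.0929 q [-0.64 -0.18  1.73  0.    1.6   0.64]
tool mm [ 171.9 -445.3   40.2]
tool twist [-0.0056 -0.0147 -2.239 ]
```

View pics/w1.png

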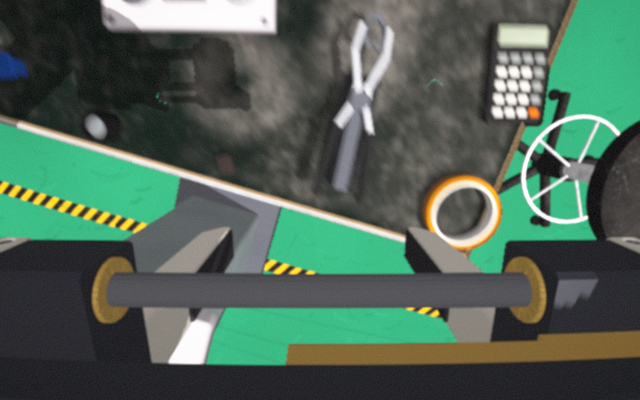

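```bash
python3 -m pendant '[{"translation":[17,-45,3],"twist":[0,0,0],"grip":1},{"translation":[17,-45,3],"twist":[0,0,0],"grip":1},{"translation":[17,-45,3],"twist":[0,0,0],"grip":1},{"translation":[17,-45,3],"twist":[0,0,0],"grip":1},{"translation":[17,-45,3],"twist":[0,0,0],"grip":1},{"translation":[17,-45,3],"twist":[0,0,0],"grip":1},{"translation":[17,-45,3],"twist":[0,0,0],"grip":1},{"translation":[17,-45,3],"twist":[0,0,0],"grip":1},{"translation":[17,-45,3],"twist":[0,0,0],"grip":1},{"translation":[17,-45,3],"twist":[0,0,0],"grip":1}]' >/dev/null
python3 -m pendant '[{"translation":[0,0,0],"twist":[0,0,-0.14],"grip":1},{"translation":[0,0,0],"twist":[0,0,-0.14],"grip":1},{"translation":[0,0,0],"twist":[0,0,-0.14],"grip":1},{"translation":[0,0,0],"twist":[0,0,-0.14],"grip":1},{"translation":[0,0,0],"twist":[0,0,-0.14],"grip":1},{"translation":[0,0,0],"twist":[0,0,-0.14],"grip":1},{"translation":[0,0,0],"twist":[0,0,-0.14],"grip":1},{"translation":[0,0,0],"twist":[0,0,-0.14],"grip":1},{"translation":[0,0,0],"twist":[0,0,-0.14],"grip":1},{"translation":[0,0,0],"twist":[0,0,-0.14],"grip":1}]'
python3 - <<'E'
from h import *
s=st(); go([0.456,0.235,0.17],down(0.967))
E
```

```text
t: 3.15
tool_pos: [0.4465, 0.2534, 0.2196]
orientation: [-1.995, -2.405, 0.006]
force: [-0.0, 0.2, -0.4]
opening: 0.0928
t 3.15 tcp [0.4465 0.2534 0.2196] rv [-1.995 -2.405  0.006] F [-0.   0.2 -0.4] T [-0.04 -0.12  0.08] op 0.0928 q [ 0.41 -0.1   1.72  0.01  1.53  0.22]
tool mm [-20.4   6.7  49.3]
tool twist [-0.009  -0.0154 -0.7814]
```

```bash
python3 -m pendant '[{"translation":[0,0,0],"twist":[-0.009,-0.015,-0.11],"grip":1},{"translation":[0,0,0],"twist":[0,0,-0.14],"grip":1},{"translation":[0,0,0],"twist":[0,0,-0.14],"grip":1},{"translation":[0,0,0],"twist":[0,0,-0.14],"grip":1},{"translation":[0,0,0],"twist":[0,0,-0.14],"grip":1},{"translation":[0,0,0],"twist":[0,0,-0.11],"grip":1},{"translation":[-9,-5,10],"twist":[0,0,0],"grip":1},{"translation":[-9,-5,10],"twist":[0,0,0],"grip":1},{"translation":[0,0,0],"twist":[0,0,0],"grip":1},{"translation":[0,0,0],"twist":[0,0,0],"grip":1}]'
python3 - <<'E'
from h import *
s=st(); c=cam('wrist'); save(c[0],'w2.png'); np.savez('w2.npz',*c); go([0.456,0.235,0.17],down(0.967))
E
```

```text
t: 4.15
tool_pos: [0.4551, 0.2301, 0.1928]
orientation: [-0.891, -3.004, 0.018]
force: [0.3, -0.8, -0.1]
opening: 0.093
t 4.15 tcp [0.4551 0.2301 0.1928] rv [-0.891 -3.004  0.018] F [ 0.3 -0.8 -0.1] T [-0.02 -0.12 -0.01] op 0.093 q [ 0.37 -0.09  1.76 -0.    1.49 -0.62]
tool mm [ 1.8  5.  22.6]
tool twist [-0.0138 -0.0039  0.0273]
```

View pics/w2.png

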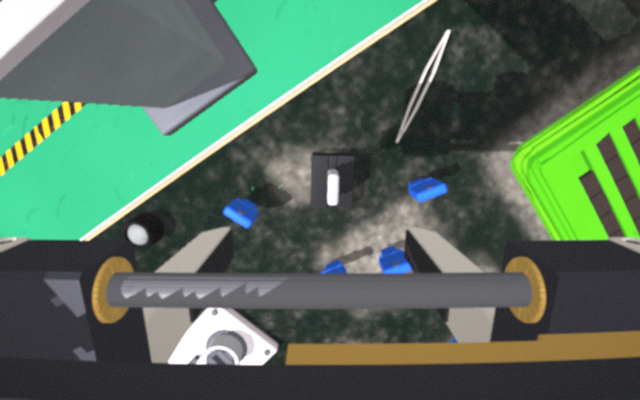

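The steel key is at (333,188) in its block, with blue keys well to either side at (240,212) and (427,188). I measure it precisely.

```bash
cat >> h.py <<'E'
def load(n):
    z=np.load(n); return [z['arr_%d'%i] for i in range(5)]
def rect(c,x0,x1,y0,y1,f,zs,show=True):
    s=c[0].astype(int)[y0:y1,x0:x1]; m=f(s).astype(np.uint8); k,l,a,_=cv2.connectedComponentsWithStats(m); i=1+np.argmax(a[1:,4]); v,u=np.nonzero(l==i)
    for z in np.atleast_1d(zs):
        p=onz(c,np.c_[u+x0,v+y0],z)[:,:2]; r=cv2.minAreaRect((p*1000).astype(np.float32)); b=cv2.boxPoints(r); e=max([b[1]-b[0],b[2]-b[1]],key=np.linalg.norm)
        print('z',z,'n',len(u),'ctr',np.round(r[0],1),'size',np.round(r[1],1),'mean',(p.mean(0)*1000).round(1),'yaw',round(float(np.arctan2(e[1],e[0])),3),'px',a[i][:4]+[x0,y0,0,0])
    return l==i
E
python3 - <<'E'
from h import *
c=load('w2.npz'); P=cloud(c)
m=rect(c,315,352,160,215,lambda s:s.min(2)>120,[0.067,0.05])
Z=P[150:220,300:365,2]; print(np.round(Z[::6,::5]*1000).astype(int))
q=P[160:215,315:352][m]; t=q[q[:,2]>0.055]; print(len(t),t.mean(0),t.min(0),t.max(0)); r=cv2.minAreaRect((t[:,:2]*1000).astype(np.float32)); print(r)
E
```

```text
z 0.067 n 418 ctr [456.3 241.5] size [11.  32.4] mean [456.4 241.7] yaw -0.573 px [326 170  13  36]
z 0.05 n 418 ctr [459.5 240. ] size [11.6 34.3] mean [459.6 240.2] yaw -0.573 px [326 170  13  36]
[[ -1  -1  -2  -2   0  -1   0  -3  -1  -2  -2  -2  -1]
 [  0  -1   0  24  23  25  24  26  26  25  26  -1  -2]
 [ -1  -2  -1  23  25  25  24  25  24  24  24  -1  -2]
 [358  -1  -1  25  25  26  25  26  26 358  25   0  -1]
 [  1   0  -1  24  25  26  60  60  25  25  24  -1  -2]
 [  0  -2   0  25  26  24  63  62  24  25  23  -1  -1]
 [ -1   0  -1  24  25  24  62  63  26  25  25  -2  -2]
 [ -2   1  -1  25  24  25  63  63  25  24  25   0  -2]
 [ -1   0   0  24  25  25  63  62  24  24  24  -2  -1]
 [ -1  -1  -1  24  25  25  63  61  24  25  25  -1  -3]
 [  0   0  -1   0  -1   0   0  -2  -1   0  -1  -1  -2]
 [ -2  -1  -2  -1   0  -2  -1   0  -1  -1  -1  -2  -1]]
333 [0.45824022 0.24121897 0.06221061] [0.44547214 0.22998751 0.05511488] [0.4726827  0.25181929 0.06494824]
((458.7696228027344, 241.01303100585938), (9.930848121643066, 29.00131607055664), 55.08832550048828)
```

Run:
```python
from h import *
s=st(); go([0.457,0.2412,0.031],down(0.98))
```

```text
t 4.2 tcp [0.455  0.2301 0.1927] rv [-0.891 -3.004  0.019] F [ 0.2 -0.7  0.2] T [-0.   -0.12 -0.02] op 0.0928 q [ 0.37 -0.09  1.76 -0.    1.49 -0.62]
tool mm [  3.7  12.6 161.5]
tool twist [-0.0138 -0.004   0.0143]
```

```bash
python3 -m pendant '[{"translation":[2,6,0],"twist":[-0.014,-0.004,0.014],"grip":1},{"translation":[2,6,20],"twist":[0,0,0],"grip":1},{"translation":[0,0,20],"twist":[0,0,0],"grip":1},{"translation":[0,0,20],"twist":[0,0,0],"grip":1},{"translation":[0,0,20],"twist":[0,0,0],"grip":1},{"translation":[0,0,20],"twist":[0,0,0],"grip":1},{"translation":[0,0,20],"twist":[0,0,0],"grip":1},{"translation":[0,0,12],"twist":[0,0,0],"grip":1},{"translation":[0,0,0],"twist":[0,0,0],"grip":1},{"translation":[0,0,0],"twist":[0,0,0],"grip":1}]' >/dev/null
python3 - <<'E'
from h import *
s=st(); go([0.457,0.2412,0.031],down(0.98)); c=cam('wrist'); save(c[0],'w3.png'); np.savez('w3.npz',*c)
rect(c,300,360,190,260,lambda s:s.min(2)>120,[0.067])
E
```

```text
t 5.2 tcp [0.4625 0.2498 0.0613] rv [0.926 2.992 0.021] F [ 1.2 -0.2 -0.2] T [ 0.03 -0.14  0.01] op 0.0929 q [ 0.39  0.05  1.87  0.    1.2  -0.58]
tool mm [ -0.1 -10.6  30.2]
tool twist [ 0.0154  0.0056 -0.0098]
z 0.067 n 630 ctr [451.8 248.6] size [ 6.3 27.8] mean [451.7 248.5] yaw -0.608 px [300 208  13  52]
```

```bash
python3 -m pendant '[{"translation":[0,-3,0],"twist":[0.005,0.002,0],"grip":1},{"translation":[0,-3,0],"twist":[0.005,0.002,0],"grip":1},{"translation":[0,-2,0],"twist":[0,0,0],"grip":1},{"translation":[0,0,0],"twist":[0,0,0],"grip":1},{"translation":[0,0,0],"twist":[0,0,0],"grip":1},{"translation":[0,0,0],"twist":[0,0,0],"grip":1},{"translation":[0,0,0],"twist":[0,0,0],"grip":1},{"translation":[0,0,0],"twist":[0,0,0],"grip":1},{"translation":[0,0,0],"twist":[0,0,0],"grip":1},{"translation":[0,0,0],"twist":[0,0,0],"grip":1}]' >/dev/null
python3 - <<'E'
from h import *
for i in range(3):
    s=st(); go([0.457,0.2412,0.031],down(0.98)); c=cam('wrist')
save(c[0],'w3.png'); np.savez('w3.npz',*c)
rect(c,302,360,190,260,lambda s:s.min(2)>120,[0.067])
E
```

```text
t 6.25 tcp [0.4602 0.2435 0.0652] rv [0.928 2.994 0.013] F [-0.1  0.5 -1. ] T [-0.01 -0.16 -0.04] op 0.0928 q [ 0.39  0.04  1.88  0.    1.22 -0.58]
tool mm [ 1.5 -4.1 34.2]
tool twist [ 0.01    0.0047 -0.0104]
t 6.3 tcp [0.4602 0.2436 0.0652] rv [0.928 2.994 0.013] F [-0.5 -0.4  0.7] T [-0.01 -0.15  0.01] op 0.0929 q [ 0.39  0.04  1.88  0.    1.22 -0.58]
tool mm [ 1.4 -4.1 34.2]
tool twist [ 0.01    0.0047 -0.0104]
t 6.35 tcp [0.4602 0.2435 0.0652] rv [0.928 2.994 0.013] F [-0.5  0.8 -0.2] T [-0.   -0.16  0.  ] op 0.0933 q [ 0.39  0.04  1.88  0.    1.22 -0.58]
tool mm [ 1.5 -4.1 34.2]
tool twist [ 0.01    0.0047 -0.0104]
z 0.067 n 1026 ctr [452.  245.8] size [ 9.7 31.2] mean [452.4 245.5] yaw -0.607 px [305 203  19  57]
```

View pics/w3.png

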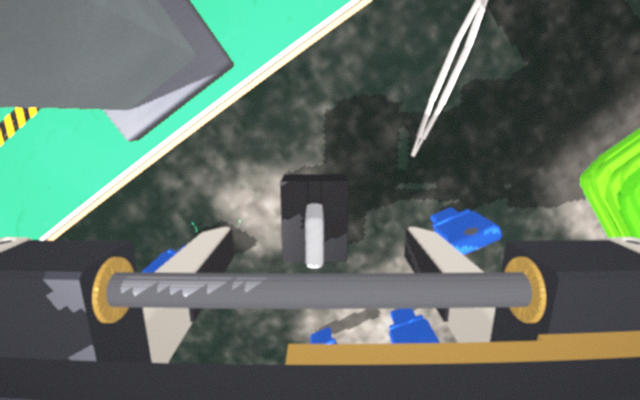

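Run:
```python
from h import *
c=load('w3.npz'); s=robot.read_state(); M=R.from_rotvec(s['orientation'])
P=cloud(c); L=lambda p:(M.inv().apply(p-s['tool_pos'])*1000).round(1)
for r in range(196,276,5): print(r, [int(P[r,k,2]*1000) for k in range(302,330,3)], c[0][r,302:330:3].min(1))
g=c[0].astype(int).min(2); m=g>95
for r in range(204,272,8):
    u=np.nonzero(m[r,300:330])[0]+300; print(r,u.min(),u.max(),L(onz(c,[[u.min(),r],[u.max(),r]],0.067)).tolist())
print(L(onz(c,[[314,268],[314,212]],.067)))
```

```text
196 [24, 24, 25, 24, 25, 24, 23, 24, 25, 25] [53 53 50 50 55 51 48 52 53 53]
201 [25, 229, 25, 25, 24, 24, 24, 23, 24, 24] [56 53 50 53 52 54 46 49 51 54]
206 [24, 26, 36, 38, 38, 38, 35, 24, 23, 24] [ 55  64 170 179 179 180 176  68  52  55]
211 [24, 23, 47, 49, 49, 50, 47, 24, 25, 25] [ 56  90 170 175 176 183 175  90  51  48]
216 [24, 24, 56, 58, 59, 60, 57, 23, 24, 24] [ 60 111 175 178 184 185 178 109  54  51]
221 [25, 59, 62, 63, 62, 62, 62, 25, 24, 24] [ 51 145 213 221 223 221 212 128  47  49]
226 [23, 61, 62, 62, 63, 63, 62, 26, 25, 24] [ 59 163 218 221 223 222 212 138  48  47]
231 [25, 60, 63, 62, 62, 62, 61, 24, 24, 24] [ 84 151 214 219 225 226 216 136  51  51]
236 [24, 59, 62, 63, 62, 62, 62, 58, 24, 25] [ 85 158 217 225 223 223 217 141  49  51]
241 [24, 60, 62, 62, 61, 62, 62, 60, 24, 24] [ 80 140 214 222 226 224 215 138  69  79]
246 [25, 60, 61, 63, 63, 62, 62, 60, 23, 24] [ 84 142 219 225 226 226 221 142  76  79]
251 [26, 60, 63, 63, 62, 62, 61, 24, 24, 24] [ 82 139 220 226 226 226 215 143  77  76]
256 [25, 24, 61, 63, 64, 63, 61, 23, 25, 24] [ 80 136 217 224 224 224 212 140  79  77]
261 [24, 25, 62, 62, 61, 63, 63, 24, 24, 24] [ 80 139 214 222 223 220 212 138  68  72]
266 [-1, -1, 62, 62, 62, 62, 61, -1, 0, 0] [ 65  68 254 255 254 255 196  78  63  65]
271 [-1, 0, -1, 0, 0, 0, 0, 0, 0, 0] [64 61 67 76 78 75 67 62 63 66]
204 308 321 [[23.1, -5.8, -1.9], [23.0, 0.9, -1.8]]
212 306 323 [[18.8, -6.8, -1.9], [18.7, 1.9, -1.8]]
220 305 323 [[14.4, -7.4, -1.9], [14.4, 2.0, -1.8]]
228 304 323 [[10.1, -8.0, -1.9], [10.0, 2.0, -1.8]]
236 304 323 [[5.6, -8.0, -1.8], [5.5, 2.0, -1.7]]
244 305 323 [[1.1, -7.6, -1.8], [1.0, 2.0, -1.7]]
252 304 324 [[-3.5, -8.2, -1.8], [-3.5, 2.5, -1.7]]
260 305 324 [[-8.1, -7.7, -1.8], [-8.2, 2.5, -1.7]]
268 308 319 [[-12.8, -6.1, -1.7], [-12.9, -0.2, -1.7]]
[[-12.9  -2.9  -1.7]
 [ 18.8  -2.7  -1.9]]
```

```bash
python3 -m pendant '[{"translation":[1,-2,0],"twist":[0.008,0.004,0],"grip":1},{"translation":[0,0,8],"twist":[0,0,0],"grip":1},{"translation":[0,0,10],"twist":[0,0,0],"grip":1},{"translation":[0,0,10],"twist":[0,0,0],"grip":1},{"translation":[0,0,6],"twist":[0,0,0],"grip":1},{"translation":[0,0,0],"twist":[0,0,0],"grip":1},{"translation":[0,0,0],"twist":[0,0,0],"grip":1},{"translation":[0,0,0],"twist":[0,0,0],"grip":1},{"translation":[0,0,0],"twist":[0,0,0],"grip":1},{"translation":[0,0,0],"twist":[0,0,0],"grip":1}]' >/dev/null
python3 - <<'E'
from h import *
s=st(); go([0.457,0.2412,0.031],down(0.98))
E
```

```text
t 7.4 tcp [0.4574 0.2421 0.0273] rv [-0.93 -3.   -0.  ] F [ 0.3  0.2 -0.6] T [ 0.   -0.11 -0.  ] op 0.0932 q [ 0.39  0.09  1.9   0.    1.15 -0.58]
tool mm [-0.1 -1.  -3.7]
tool twist [-0.0001 -0.0006 -0.0105]
```

```bash
python3 -m pendant '[{"translation":[0,-1,-3],"twist":[0,0,-0.01],"grip":1},{"translation":[0,0,0],"twist":[0,0,0],"grip":-1},{"translation":[0,0,0],"twist":[0,0,0],"grip":-1},{"translation":[0,0,0],"twist":[0,0,0],"grip":-1},{"translation":[0,0,0],"twist":[0,0,0],"grip":-1},{"translation":[0,0,0],"twist":[0,0,0],"grip":-1},{"translation":[0,0,0],"twist":[0,0,0],"grip":-1},{"translation":[0,0,0],"twist":[0,0,0],"grip":-1},{"translation":[0,0,0],"twist":[0,0,0],"grip":-1},{"translation":[0,0,0],"twist":[0,0,0],"grip":-1}]' 40 >/dev/null
python3 - <<'E'
from h import *
s=st(); go([0.457,0.2412,0.031],down(0.98))
E
```

```text
t 8.4 tcp [0.4575 0.2415 0.0315] rv [9.140e-01 3.005e+00 2.000e-03] F [ 0.2 -0.1  0.9] T [ 0.08 -0.12 -0.01] op 0.0255 q [ 0.39  0.08  1.9   0.    1.16 -0.59]
tool mm [ 0.2 -0.6  0.5]
tool twist [0.0014 0.0003 0.0005]
```

```bash
python3 -m pendant '[{"translation":[0,0,0],"twist":[0,0,0],"grip":-1},{"translation":[0,0,0],"twist":[0,0,0],"grip":-1},{"translation":[0,0,0],"twist":[0,0,0],"grip":-1},{"translation":[0,0,0],"twist":[0,0,0],"grip":-1},{"translation":[0,0,-4],"twist":[0,0,0],"grip":-1},{"translation":[0,0,-10],"twist":[0,0,0],"grip":-1},{"translation":[0,0,-14],"twist":[0,0,0],"grip":-1},{"translation":[0,0,-20],"twist":[0,0,0],"grip":-1},{"translation":[0,0,-20],"twist":[0,0,0],"grip":-1},{"translation":[0,0,-10],"twist":[0,0,0],"grip":-1}]' >/dev/null
python3 - <<'E'
from h import *
s=st(); print(R.from_rotvec(s['orientation']).as_matrix().round(3)[:,1]); c=cam('wrist'); save(c[0],'w4.png'); np.savez('w4.npz',*c)
go([0.5647,0.018,0.13],down(0.985+0.609+0.2585-0.15))
E
```

```text
t 9.4 tcp [0.4565 0.2411 0.1147] rv [-0.914 -3.005  0.   ] F [ 0.2 -0.3  0.2] T [ 0.01 -0.11 -0.01] op 0.0098 q [ 0.39 -0.02  1.84  0.    1.32 -0.59]
[ 0.557  0.831 -0.   ]
tool mm [-213.6 -125.9  -14. ]
tool twist [ 0.0013  0.001  -0.7219]
```

View pics/w4.png

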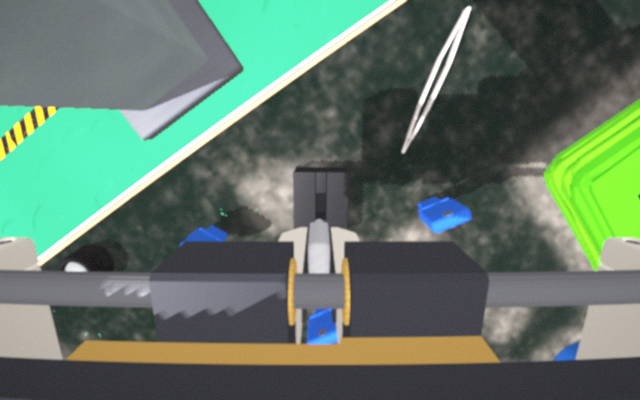

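The key is in the hand (opening 9.8 mm; its end face is at (318,240)) and the block below is empty. I carry it beside the knob and look.

```bash
python3 -m pendant '[{"translation":[-15,-6,-8],"twist":[0,0,0],"grip":-1},{"translation":[-30,-12,-5],"twist":[0,0,0],"grip":-1},{"translation":[-32,-13,0],"twist":[0,0,0],"grip":-1},{"translation":[-32,-13,0],"twist":[0,0,0],"grip":-1},{"translation":[-32,-13,0],"twist":[0,0,0],"grip":-1},{"translation":[-32,-13,0],"twist":[0,0,0],"grip":-1},{"translation":[-32,-13,0],"twist":[0,0,0],"grip":-1},{"translation":[-22,-9,0],"twist":[0,0,0],"grip":-1},{"translation":[-10,-4,0],"twist":[0,0,0],"grip":-1},{"translation":[0,0,0],"twist":[0,0,-0.12],"grip":-1}]' >/dev/null
python3 -m pendant '[{"translation":[0,0,0],"twist":[0,0,-0.14],"grip":-1},{"translation":[0,0,0],"twist":[0,0,-0.14],"grip":-1},{"translation":[0,0,0],"twist":[0,0,-0.14],"grip":-1},{"translation":[0,0,0],"twist":[0,0,-0.12],"grip":-1},{"translation":[0,0,0],"twist":[0,0,-0.05],"grip":-1},{"translation":[0,0,0],"twist":[0,0,0],"grip":-1},{"translation":[0,0,0],"twist":[0,0,0],"grip":-1},{"translation":[0,0,0],"twist":[0,0,0],"grip":-1},{"translation":[0,0,0],"twist":[0,0,0],"grip":-1},{"translation":[0,0,0],"twist":[0,0,0],"grip":-1}]' >/dev/null
python3 - <<'E'
from h import *
s=st(); c=cam('wrist'); save(c[0],'w5.png'); np.savez('w5.npz',*c); np.save('w5s.npy',np.r_[s['tool_pos'],s['orientation']])
go([0.5647,0.018,0.13],down(1.703))
E
```

```text
t 11.45 tcp [0.6015 0.0261 0.1273] rv [ 0.233 -3.129 -0.006] F [-0.5 -0.1 -0.7] T [ 0.01 -0.12 -0.  ] op 0.0096 q [-0.04  0.2   1.58  0.    1.37 -1.76]
tool mm [37.6 -2.6 -2.5]
tool twist [ 0.004  -0.004   0.0163]
```

View pics/w5.png

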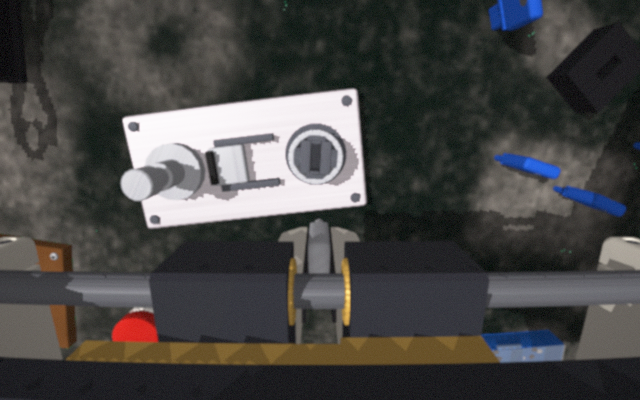

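The knob is at (316,154) with its slot almost vertical, like the key in hand at (318,235). The axle top is at (137,185). I measure all three.

Run:
```python
from h import *
c=load('w5.npz'); p=np.load('w5s.npy'); M=R.from_rotvec(p[3:]); L=lambda q:(M.inv().apply(q-p[:3])*1000).round(1)
P=cloud(c); 
for u,v in [(345,150),(289,154),(137,185),(240,120),(400,200),(316,154)]: print(u,v,P[v,u].round(4))
g=c[0].astype(int)
# plate
m=rect(c,110,380,80,235,lambda s:s.min(2)>165,[0.014])
# knob top by height
k=(abs(P[...,2]-0.038)<0.006); k[:,:270]=0;k[:,370:]=0;k[:100]=0;k[215:]=0
v,u=np.nonzero(k); q=onz(c,np.c_[u,v],0.040); (ce,r)=cv2.minEnclosingCircle((q[:,:2]*1000).astype(np.float32)); h=cv2.convexHull(np.c_[u,v].astype(np.int32))[:,0]; e=cv2.fitEllipse(h.astype(np.float32)); print('knob',len(u),ce,r,'ell',e,onz(c,[e[0]],.04).round(4),L(onz(c,[e[0]],.04)))
# slot
s=g[125:185,300:335].min(2); print(s[::5,::2])
m=rect(c,302,332,132,178,lambda s:s.min(2)<105,[0.04])
# axle
a=(P[...,2]>0.072)&(P[...,2]<0.095); a[:,:110]=0;a[:,175:]=0;a[:150]=0;a[215:]=0
v,u=np.nonzero(a); q=onz(c,np.c_[u,v],0.082)*1000; print('axle',len(u),cv2.minEnclosingCircle(q[:,:2].astype(np.float32)),q.mean(0))
# key in hand
for r in range(212,300,8): print(r,[ (round(float(P[r,x,2]),3), L(P[r,x])[:2].tolist()) for x in (312,316,320,324)])
cv2.imwrite('pics/w5c.png',cv2.resize(c[0][100:300,240:400,::-1],(640,800),interpolation=2)[:600])
```

```text
345 150 [0.5582 0.0427 0.0145]
289 154 [ 0.5657 -0.0019  0.0388]
137 185 [ 0.5956 -0.0964  0.0815]
240 120 [ 0.5465 -0.0478  0.0128]
400 200 [ 0.5972  0.1021 -0.0006]
316 154 [0.5649 0.019  0.0169]
z 0.014 n 19878 ctr [582.  -46.3] size [ 98.1 211.5] mean [577.3 -41.9] yaw -1.312 px [121  89 245 139]
knob 2022 (564.9539794921875, 18.406978607177734) 21.18756103515625 ell ((315.04681396484375, 156.5554962158203), (54.39685821533203, 54.81880187988281), 172.13043212890625) [[0.5646 0.0183 0.04  ]] [[37.3 -2.7 87.5]]
[[238 226 198 154 125 115 112 110 109 105 109 122 133 177 204 219 238 239]
 [103 100 109 132 156 192 184 201 197 203 183 151 124 106 104 105 106 129]
 [217 225 223 216 185 164 160 159 165 169 186 205 207 219 217 209 139  92]
 [185 137  96  85  95  95  95  96 100 100 101 104  98  79 120 189 216 215]
 [ 80 108 108 105 106  87  65  67  68  65  69 104 108 108 106  99  98 194]
 [102 108 105 109 104  80  61  63  63  66  74 108 107 107 106  96  91  96]
 [105 109 111 107 102  77  61  66  63  64  73 110 108 107 104  95 101 106]
 [110 105 109 107 102  71  58  64  63  65  84 102 109 1
[... 867 characters left out ...]
.2]), (0.15, [13.1, 0.7]), (0.149, [13.0, 2.5])]
244 [(0.157, [12.1, -2.9]), (0.158, [12.7, -1.1]), (0.158, [12.4, 0.7]), (0.158, [12.6, 2.4])]
252 [(0.159, [9.1, -2.8]), (0.158, [8.8, -1.1]), (0.159, [9.2, 0.7]), (0.159, [9.2, 2.4])]
260 [(0.158, [4.9, -2.9]), (0.158, [5.0, -1.1]), (0.159, [5.2, 0.7]), (0.16, [5.8, 2.4])]
268 [(0.158, [0.9, -2.9]), (0.158, [1.4, -1.1]), (0.158, [1.4, 0.7]), (0.158, [1.1, 2.4])]
276 [(0.225, [31.4, -1.4]), (0.225, [31.3, -0.5]), (0.225, [31.4, 0.4]), (0.225, [31.3, 1.3])]
284 [(0.227, [30.4, -1.4]), (0.226, [30.1, -0.5]), (0.227, [30.4, 0.4]), (0.227, [30.3, 1.3])]
292 [(0.228, [29.3, -1.3]), (0.228, [29.4, -0.5]), (0.228, [29.2, 0.4]), (0.227, [28.6, 1.3])]
```

Run:
```python
from h import *
c=load('w5.npz'); p=np.load('w5s.npy'); M=R.from_rotvec(p[3:]); L=lambda q:(M.inv().apply(q-p[:3])*1000).round(1)
g=c[0].min(2).astype(float)
A=[];B=[]
for r in range(144,171):
    x=g[r,302:332]; d=np.nonzero(x<88)[0]
    d=d[(d>4)&(d<25)]
    A.append([302+d.min(),r]);B.append([302+d.max(),r])
for n,E in(('l',A),('r',B)):
    q=L(onz(c,E,0.04)); k=np.polyfit(q[:,0],q[:,1],1); print(n,k,q[[0,-1]].tolist())
col=g[:,312:318].mean(1); print(col[134:180].round())
cv2.imwrite('pics/w5d.png',cv2.resize(c[0][110:200,270:360,::-1],(540,540),interpolation=2))
s=st(); 
key=M.apply([-.0018,-.0003,0]); print(key)
```

```text
l [ 0.05319566 -8.67639539] [[46.9, -5.7, 87.5], [26.9, -7.4, 87.4]]
r [ 0.04983006 -0.91076053] [[46.9, 1.1, 87.5], [26.9, 0.3, 87.4]]
[206. 162. 121. 106. 108. 103.  98. 101. 100.  89.  75.  66.  64.  64.
  63.  65.  64.  64.  64.  64.  64.  64.  64.  63.  65.  64.  63.  64.
  64.  66.  63.  64.  62.  59.  52.  50.  62.  85.  99. 100.  95.  98.
 102. 108. 143. 194.]
t 11.5 tcp [0.6015 0.0261 0.1273] rv [ 0.233 -3.129 -0.006] F [-0.6  0.9 -0.5] T [ 0.04 -0.17 -0.03] op 0.0098 q [-0.04  0.2   1.58  0.    1.37 -1.76]
[ 1.82455557e-03 -3.04576018e-05 -8.32500926e-06]
```

View pics/w5d.png

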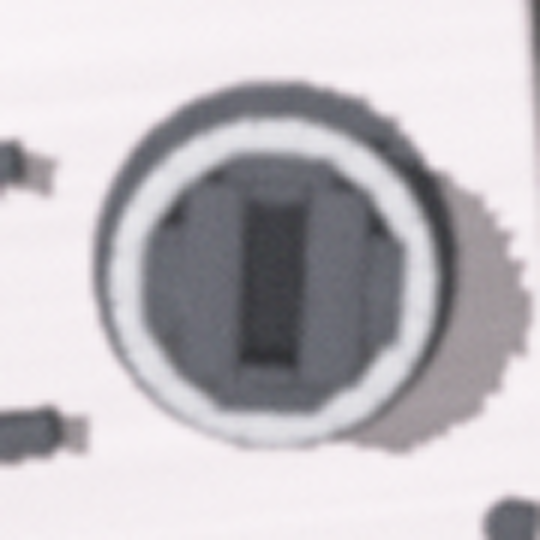

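```bash
python3 -m pendant '[{"translation":[4,0,5],"twist":[0.004,-0.004,0.05],"grip":-1},{"translation":[8,-1,10],"twist":[0,0,0],"grip":-1},{"translation":[10,-1,12],"twist":[0,0,0],"grip":-1},{"translation":[8,0,10],"twist":[0,0,0],"grip":-1},{"translation":[5,0,5],"twist":[0,0,0],"grip":-1},{"translation":[2,0,2],"twist":[0,0,0],"grip":-1},{"translation":[0,0,0],"twist":[0,0,0],"grip":-1},{"translation":[0,0,0],"twist":[0,0,0],"grip":-1},{"translation":[0,0,0],"twist":[0,0,0],"grip":-1},{"translation":[0,0,0],"twist":[0,0,0],"grip":-1}]' >/dev/null
python3 - <<'E'
from h import *
s=st(); go([0.563,0.0184,0.060],down(1.669))
E
```

```text
t 12.5 tcp [0.5666 0.0199 0.0847] rv [-1.470e-01  3.133e+00 -1.000e-03] F [ 0.7 -0.3 -0. ] T [ 0.08 -0.14  0.02] op 0.01 q [-0.06  0.14  1.73 -0.    1.27 -1.72]
tool mm [ 3.9 -1.1 24.7]
tool twist [-0.0009  0.0055 -0.0043]
```

```bash
python3 -m pendant '[{"translation":[2,-1,0],"twist":[0,0.005,-0.004],"grip":-1},{"translation":[1.7,0,2],"twist":[0,0,0],"grip":-1},{"translation":[0,0,3],"twist":[0,0,0],"grip":-1},{"translation":[0,0,3],"twist":[0,0,0],"grip":-1},{"translation":[0,0,2],"twist":[0,0,0],"grip":-1},{"translation":[0,0,0],"twist":[0,0,0],"grip":-1},{"translation":[0,0,0],"twist":[0,0,0],"grip":-1},{"translation":[0,0,0],"twist":[0,0,0],"grip":-1},{"translation":[0,0,0],"twist":[0,0,0],"grip":-1},{"translation":[0,0,0],"twist":[0,0,0],"grip":-1}]' >/dev/null
python3 - <<'E'
from h import *
s=st(); go([0.563,0.0184,0.049],down(1.669))
E
```

```text
t 13.5 tcp [0.5632 0.0184 0.0742] rv [-1.540e-01  3.137e+00 -2.000e-03] F [-0.8  0.  -1.1] T [ 0.07 -0.13 -0.04] op 0.0099 q [-0.06  0.15  1.74 -0.    1.25 -1.73]
tool mm [ 0.3  0.  25.2]
tool twist [-0.001   0.0007  0.0002]
```

Aligned. Insert, stopping well before forces grow.

```bash
python3 -m pendant '[{"translation":[0,0,2],"twist":[0,0,0],"grip":-1},{"translation":[0,0,2],"twist":[0,0,0],"grip":-1},{"translation":[0,0,2],"twist":[0,0,0],"grip":-1},{"translation":[0,0,2],"twist":[0,0,0],"grip":-1},{"translation":[0,0,2],"twist":[0,0,0],"grip":-1},{"translation":[0,0,2],"twist":[0,0,0],"grip":-1},{"translation":[0,0,2],"twist":[0,0,0],"grip":-1},{"translation":[0,0,0],"twist":[0,0,0],"grip":-1},{"translation":[0,0,0],"twist":[0,0,0],"grip":-1},{"translation":[0,0,0],"twist":[0,0,0],"grip":-1}]' >/dev/null
python3 - <<'E'
from h import *
s=st(); go([0.563,0.0184,0.049],down(1.669))
E
```

```text
t 14.5 tcp [0.5632 0.0184 0.0587] rv [-1.540e-01  3.137e+00 -1.000e-03] F [-0.3 -0.1 -0.2] T [ 0.04 -0.17  0.01] op 0.0098 q [-0.06  0.17  1.75 -0.    1.22 -1.73]
tool mm [ 0.2 -0.   9.7]
tool twist [-0.001   0.0005  0.0002]
```

```bash
python3 -m pendant '[{"translation":[0,0,2],"twist":[0,0,0],"grip":-1},{"translation":[0,0,2],"twist":[0,0,0],"grip":-1},{"translation":[0,0,2],"twist":[0,0,0],"grip":-1},{"translation":[0,0,2],"twist":[0,0,0],"grip":-1},{"translation":[0,0,2],"twist":[0,0,0],"grip":-1},{"translation":[0,0,1.5],"twist":[0,0,0],"grip":-1},{"translation":[0,0,1],"twist":[0,0,0],"grip":-1},{"translation":[0,0,1],"twist":[0,0,0],"grip":-1},{"translation":[0,0,0],"twist":[0,0,0],"grip":-1},{"translation":[0,0,0],"twist":[0,0,0],"grip":-1}]' >/dev/null
python3 - <<'E'
from h import *
s=st(); go([0.563,0.0184,0.049],down(1.669))
E
```

```text
t 15.5 tcp [0.5639 0.0184 0.0458] rv [-1.540e-01  3.136e+00 -2.000e-03] F [-0.6 -0.2 -1. ] T [ 0.07 -0.16 -0.02] op 0.0097 q [-0.06  0.18  1.76 -0.    1.2  -1.73]
tool mm [ 0.9  0.1 -3.2]
tool twist [-0.0012  0.0017  0.0002]
```

```bash
python3 -m pendant '[{"translation":[0,0,1],"twist":[0,0,0],"grip":-1},{"translation":[0,0,1],"twist":[0,0,0],"grip":-1},{"translation":[0,0,1],"twist":[0,0,0],"grip":-1},{"translation":[0,0,1],"twist":[0,0,0],"grip":-1},{"translation":[0,0,0],"twist":[0,0,0],"grip":-1},{"translation":[0,0,0],"twist":[0,0,0],"grip":-1},{"translation":[0,0,0],"twist":[0,0,0],"grip":-1},{"translation":[0,0,0],"twist":[0,0,0],"grip":-1},{"translation":[0,0,0],"twist":[0,0,0],"grip":-1},{"translation":[0,0,0],"twist":[0,0,0],"grip":-1}]' >/dev/null
python3 - <<'E'
from h import *
s=st(); go([0.563,0.0184,0.045],down(1.669)); c=cam('wrist'); save(c[0],'w6.png'); P=cloud(c)
print((P[236:272:4,312:328:4,2]*1000).round(1)); np.savez('w6.npz',*c)
E
```

```text
t 16.5 tcp [0.5644 0.0184 0.0454] rv [-1.550e-01  3.136e+00 -2.000e-03] F [-1.  -0.5  1.4] T [0.01 0.09 0.03] op 0.0095 q [-0.06  0.19  1.76 -0.    1.2  -1.73]
tool mm [1.4 0.1 0.4]
tool twist [-0.0014  0.002   0.0005]
[[65.6 67.6 67.  67.4]
 [71.9 73.1 72.  72.1]
 [75.2 76.  75.4 76.1]
 [75.2 77.4 75.5 76.2]
 [77.1 76.1 77.5 76. ]
 [76.4 76.2 77.1 77.9]
 [76.4 77.7 76.  77.3]
 [77.2 76.2 77.2 75.8]
 [75.4 76.9 77.2 76.6]]
```

View pics/w6.png

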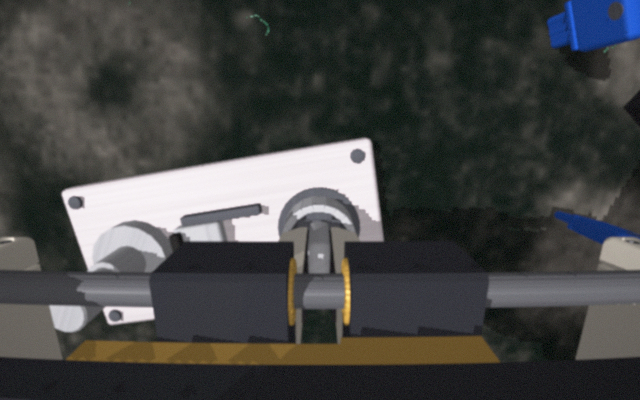

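```bash
python3 -m pendant '[{"translation":[0,0,0],"twist":[0,0,0.08],"grip":-1},{"translation":[0,0,0],"twist":[0,0,0.08],"grip":-1},{"translation":[0,0,0],"twist":[0,0,0.08],"grip":-1},{"translation":[0,0,0],"twist":[0,0,0.08],"grip":-1},{"translation":[0,0,0],"twist":[0,0,0.08],"grip":-1},{"translation":[0,0,0],"twist":[0,0,0.08],"grip":-1},{"translation":[0,0,0],"twist":[0,0,0.08],"grip":-1},{"translation":[0,0,0],"twist":[0,0,0.08],"grip":-1},{"translation":[0,0,0],"twist":[0,0,0.08],"grip":-1},{"translation":[0,0,0],"twist":[0,0,0.08],"grip":-1}]' >/dev/null
python3 - <<'E'
from h import *
s=st(); go([0.5648,0.0184,0.045],down(0.729))
E
```

```text
t 17.55 tcp [0.5652 0.0194 0.0454] rv [1.122e+00 2.931e+00 2.000e-03] F [-0.1  0.3  1.5] T [ 0.09 -0.04  0.02] op 0.0099 q [-0.06  0.19  1.76  0.    1.2  -0.9 ]
tool mm [-0.4 -1.   0.4]
tool twist [0.0029 0.0027 0.1104]
```

```bash
python3 -m pendant '[{"translation":[0,0,0],"twist":[0,0,0.05],"grip":-1},{"translation":[0,0,0],"twist":[0,0,0.05],"grip":-1},{"translation":[0,0,0],"twist":[0,0,0.05],"grip":-1},{"translation":[0,0,0],"twist":[0,0,0.05],"grip":-1},{"translation":[0,0,0],"twist":[0,0,0.05],"grip":-1},{"translation":[0,0,0],"twist":[0,0,0.04],"grip":-1},{"translation":[0,0,0],"twist":[0,0,0.04],"grip":-1},{"translation":[0,0,0],"twist":[0,0,0.04],"grip":-1},{"translation":[0,0,0],"twist":[0,0,0.04],"grip":-1},{"translation":[0,0,0],"twist":[0,0,0.04],"grip":-1}]' >/dev/null
python3 - <<'E'
from h import *
s=st(); go([0.5648,0.0184,0.045],down(0.729))
E
```

```text
t 18.55 tcp [0.5658 0.0195 0.0454] rv [1.771 2.589 0.004] F [0.  0.1 0.6] T [-0.04  0.06  0.72] op 0.0101 q [-0.06  0.19  1.76 -0.    1.19 -0.43]
tool mm [-0.7 -1.4  0.4]
tool twist [ 0.0042  0.0031 -0.3579]
```

```bash
python3 -m pendant '[{"translation":[0,0,0],"twist":[0,0,0],"grip":-0.4},{"translation":[0,0,0],"twist":[0,0,0],"grip":-0.4},{"translation":[0,0,0],"twist":[0,0,0],"grip":-0.4},{"translation":[0,0,0],"twist":[0,0,0],"grip":-0.4},{"translation":[0,0,0],"twist":[0,0,0],"grip":-0.4},{"translation":[0,0,-5],"twist":[0,0,0],"grip":-0.4},{"translation":[0,0,-15],"twist":[0,0,0],"grip":-0.4},{"translation":[0,0,-25],"twist":[0,0,0],"grip":1},{"translation":[0,0,-40],"twist":[0,0,0],"grip":1},{"translation":[0,0,-40],"twist":[0,0,0],"grip":1}]' >/dev/null
python3 - <<'E'
from h import *
s=st(); c=cam('wrist'); save(c[0],'w7.png'); np.savez('w7.npz',*c); P=cloud(c)
m=(abs(P[...,2]-.077)<.006)&(np.hypot(P[...,0]-.5648,P[...,1]-.0184)<.025); v,u=np.nonzero(m); q=P[m][:,:2]*1000
print(len(u),cv2.minAreaRect(q.astype(np.float32)),q.mean(0),P[m][:,2].mean())
m=(P[...,2]>.075)&(np.hypot(P[...,0]-.595,P[...,1]+.096)<.02); v,u=np.nonzero(m)
if len(u): q=onz(c,np.c_[u,v],.082)*1000; print('axle',len(u),cv2.minEnclosingCircle(q[:,:2].astype(np.float32)),P[m].mean(0))
c=cam('top'); P=cloud(c); np.savez('top1.npz',*c)
m=(P[...,2]>.072)&(np.hypot(P[...,0]-.595,P[...,1]+.096)<.025);v,u=np.nonzero(m); q=onz(c,np.c_[u,v],.082)*1000; print('axle top',len(u),q.mean(0),cv2.minEnclosingCircle(q[:,:2].astype(np.float32)))
E
```

```text
t 19.55 tcp [0.5602 0.0198 0.1696] rv [-1.766 -2.59   0.006] F [ 1.1 -1.  -0.1] T [-0.04 -0.15 -0.  ] op 0.0474 q [-0.06  0.06  1.65  0.    1.44 -0.43]
426 ((565.9482421875, 17.69202995300293), (10.33073902130127, 29.475914001464844), 31.04800033569336) [565.66793693  18.37829458] 0.07608724351214836
axle 465 ((594.6873168945312, -94.27474975585938), 12.470046043395996) [ 0.59508751 -0.0953034   0.08026173]
axle top 43 [ 594.33509795 -100.08012683   82.        ] ((594.7140502929688, -96.47801208496094), 11.399763107299805)
```

View pics/w7.png

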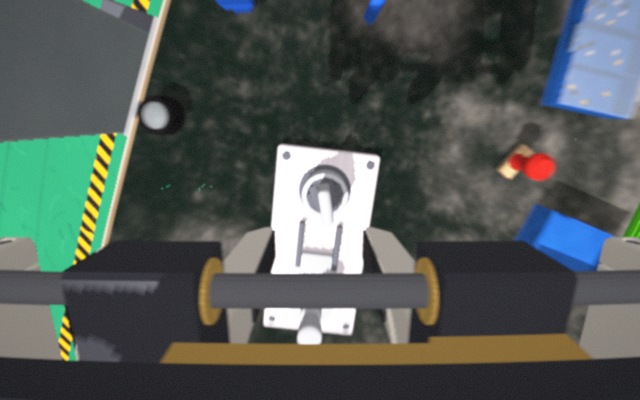

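The key stays seated in the knob at (325,200), with its yaw agreeing with the clamp stop plus play. Now I measure the pliers from w1 and top.

Run:
```python
from h import *
for n in('w1.npz','top1.npz'):
    c=load(n); P=cloud(c); x,y,z=P[...,0],P[...,1],P[...,2]
    m=(x>.38)&(x<.68)&(y>-.33)&(y<-.19)&(z>.024)&(z<.06); m=m.astype(np.uint8); k,l,a,_=cv2.connectedComponentsWithStats(m); i=1+np.argmax(a[1:,4]); m=l==i
    q=P[m]; print(n,len(q),a[i],q.min(0).round(3),q.max(0).round(3)); 
    r=cv2.fitLine((q[:,:2]*1000).astype(np.float32),cv2.DIST_L2,0,.01,.01).ravel(); d=r[:2]*np.sign(r[0]); print('yaw',np.arctan2(d[1],d[0]),r[2:],cv2.minAreaRect((q[:,:2]*1000).astype(np.float32)))
    nrm=np.array([-d[1],d[0]]); t=(q[:,:2]*1000-r[2:])@d; w=(q[:,:2]*1000-r[2:])@nrm
    for b in range(-130,130,10):
        k=(t>=b)&(t<b+10)
        if k.sum()>3: print(b,k.sum(),'w',w[k].min().round(1),w[k].max().round(1),'z',np.percentile(q[k,2],[10,50,95]).round(3))
```

```text
w1.npz 5193 [ 314   16   81  191 5193] [ 0.394 -0.307  0.024] [ 0.603 -0.241  0.045]
yaw 0.09099055 [ 486.47235 -268.05164] ((499.75433349609375, -267.1690979003906), (208.36273193359375, 62.47962188720703), 4.883668899536133)
-100 9 w -28.5 29.7 z [0.041 0.042 0.043]
-90 161 w -31.0 31.5 z [0.032 0.042 0.044]
-80 297 w -30.6 31.0 z [0.027 0.032 0.044]
-70 331 w -29.5 29.8 z [0.026 0.032 0.043]
-60 338 w -28.5 29.0 z [0.026 0.032 0.043]
-50 337 w -27.7 27.8 z [0.026 0.032 0.044]
-40 347 w -27.0 27.1 z [0.026 0.032 0.043]
-30 358 w -25.9 25.9 z [0.026 0.032 0.043]
-20 361 w -24.5 24.8 z [0.026 0.032 0.043]
-10 340 w -23.3 24.0 z [0.026 0.032 0.042]
0 285 w -18.8 19.3 z [0.03  0.033 0.041]
10 240 w -14.9 15.4 z [0.031 0.04  0.044]
20 233 w -15.1 14.7 z [0.026 0.043 0.044]
30 235 w -15.5 14.7 z [0.026 0.039 0.044]
40 237 w -15.6 14.5 z [0.026 0.039 0.041]
50 156 w -16.1 15.4 z [0.033 0.04  0.041]
60 141 w -18.2 18.3 z [0.038 0.04  0.041]
70 129 w -20.1 20.0 z [0.037 0.039 0.041]
80 235 w -19.5 19.0 z [0.032 0.035 0.04 ]
90 193 w -18.6 18.2 z [0.032 0.038 0.04 ]
100 138 w -18.1 17.0 z [0
[... 496 characters left out ...]
]
-40 78 w -28.2 26.8 z [0.026 0.035 0.047]
-30 78 w -26.5 26.2 z [0.027 0.033 0.047]
-20 76 w -25.4 24.5 z [0.027 0.034 0.046]
-10 71 w -25.0 24.1 z [0.027 0.035 0.044]
0 63 w -20.5 21.1 z [0.029 0.035 0.043]
10 54 w -17.8 16.6 z [0.03  0.039 0.045]
20 44 w -12.3 14.1 z [0.031 0.042 0.047]
30 42 w -14.8 13.9 z [0.026 0.041 0.046]
40 40 w -14.2 13.2 z [0.028 0.038 0.044]
50 40 w -13.6 13.3 z [0.027 0.039 0.044]
60 29 w -16.4 17.4 z [0.034 0.04  0.044]
70 28 w -20.4 18.8 z [0.035 0.04  0.045]
80 31 w -20.5 19.3 z [0.033 0.038 0.043]
90 39 w -18.2 18.5 z [0.032 0.037 0.042]
100 30 w -20.1 16.6 z [0.032 0.036 0.042]
110 22 w -10.2 8.4 z [0.029 0.033 0.037]
120 4 w -4.3 3.3 z [0.032 0.035 0.038]
```

```bash
python3 -m pendant '[{"translation":[-20,-18,0],"twist":[0,0,0],"grip":1},{"translation":[-30,-28,0],"twist":[0,0,0],"grip":1},{"translation":[-30,-28,0],"twist":[0,0,0],"grip":1},{"translation":[-30,-28,0],"twist":[0,0,0],"grip":1},{"translation":[-30,-28,0],"twist":[0,0,0],"grip":1},{"translation":[-30,-28,0],"twist":[0,0,0],"grip":1},{"translation":[-30,-28,0],"twist":[0,0,0],"grip":1},{"translation":[-18,-17,0],"twist":[0,0,0],"grip":1},{"translation":[0,0,0],"twist":[0,0,0.14],"grip":1},{"translation":[0,0,0],"twist":[0,0,0.14],"grip":1}]' >/dev/null
python3 -m pendant '[{"translation":[0,0,0],"twist":[0,0,0.145],"grip":1},{"translation":[0,0,0],"twist":[0,0,0.145],"grip":1},{"translation":[0,0,0],"twist":[0,0,0.145],"grip":1},{"translation":[0,0,0],"twist":[0,0,0.145],"grip":1},{"translation":[0,0,0],"twist":[0,0,0.145],"grip":1},{"translation":[0,0,0],"twist":[0,0,0.145],"grip":1},{"translation":[0,0,0],"twist":[0,0,0.145],"grip":1},{"translation":[0,0,0],"twist":[0,0,0.145],"grip":1},{"translation":[0,0,0],"twist":[0,0,0.145],"grip":1},{"translation":[0,0,0],"twist":[0,0,0.14],"grip":1}]' >/dev/null
python3 - <<'E'
from h import *
s=st(); go([0.4427,-0.272,0.1],down(-1.48))
E
```

```text
t 21.65 tcp [ 0.4532 -0.2697  0.194 ] rv [3.119 0.262 0.037] F [ 0.7 -0.1 -0.6] T [ 0.03  0.02 -0.02] op 0.0931 q [-0.64 -0.08  1.75  0.01  1.45  0.76]
tool mm [-12.9  -0.7  93.7]
tool twist [ 0.0123 -0.023   0.077 ]
```

```bash
python3 -m pendant '[{"translation":[0,0,0],"twist":[0.006,-0.011,0.038],"grip":1},{"translation":[-3,0,5],"twist":[0.006,-0.011,0.035],"grip":1},{"translation":[-4,1,15],"twist":[0,0,0],"grip":1},{"translation":[-2,0,18],"twist":[0,0,0],"grip":1},{"translation":[0,0,18],"twist":[0,0,0],"grip":1},{"translation":[0,0,18],"twist":[0,0,0],"grip":1},{"translation":[0,0,10],"twist":[0,0,0],"grip":1},{"translation":[0,0,3],"twist":[0,0,0],"grip":1},{"translation":[0,0,0],"twist":[0,0,0],"grip":1},{"translation":[0,0,0],"twist":[0,0,0],"grip":1}]' >/dev/null
python3 - <<'E'
from h import *
s=st(); go([0.4427,-0.272,0.017],down(-1.48)); c=cam('wrist'); save(c[0],'w8.png'); np.savez('w8.npz',*c)
P=cloud(c); M=R.from_rotvec(s['orientation']); Q=M.inv().apply((P-s['tool_pos']).reshape(-1,3)).reshape(P.shape)*1000
for b in range(-20,180,10):
    k=(P[...,2]>.038)&(P[...,2]<.06)&(Q[...,0]>b)&(Q[...,0]<b+10)&(abs(Q[...,1])<45)
    if k.sum()>3: print(b,k.sum(),Q[k][:,1].min().round(1),Q[k][:,1].max().round(1),Q[k][:,0].max().round(1))
k=(P[...,2]>.024)&(P[...,2]<.06)&(abs(Q[...,1])<25)&(Q[...,0]<190);print(Q[k][:,0].max())
E
```

```text
t 22.65 tcp [ 0.4434 -0.2721  0.1052] rv [3.135 0.146 0.007] F [ 0.5 -0.7 -0. ] T [ 0.03 -0.03  0.01] op 0.093 q [-0.65 -0.01  1.84  0.    1.3   0.83]
tool mm [-1.1 -0.5 88.2]
tool twist [ 0.0032 -0.0045  0.0024]
-20 286 -29.6 28.2 -10.0
-10 298 -28.5 27.1 -0.0
0 307 -27.6 26.1 10.0
10 318 -26.6 25.3 19.9
20 321 -25.6 24.2 30.0
30 335 -23.8 23.3 40.0
40 304 -20.2 19.8 49.8
50 412 -16.5 16.2 60.0
60 499 -12.3 11.9 70.0
70 428 -10.8 10.4 79.9
80 343 -11.9 11.7 89.6
90 350 -14.5 14.8 99.8
100 354 -17.7 18.0 110.0
110 340 -20.2 20.7 119.9
120 227 -20.0 19.9 130.0
130 249 -17.9 19.1 139.9
142.96444065141904
```

View pics/w8.png

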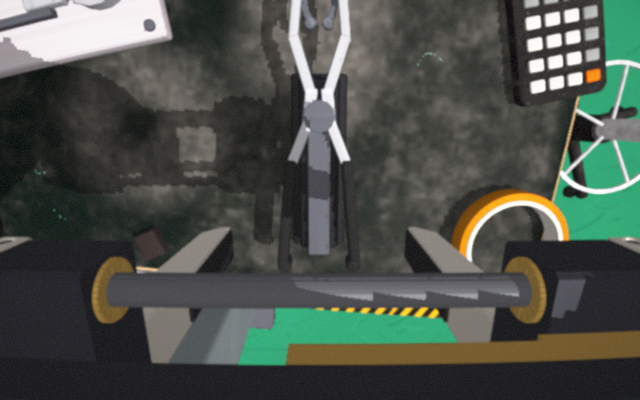

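```bash
python3 -m pendant '[{"translation":[1,-0.5,6],"twist":[0.003,-0.004,0.002],"grip":1},{"translation":[1,0,14],"twist":[0,0,0],"grip":1},{"translation":[0,0,16],"twist":[0,0,0],"grip":1},{"translation":[0,0,16],"twist":[0,0,0],"grip":1},{"translation":[0,0,14],"twist":[0,0,0],"grip":1},{"translation":[0,0,10],"twist":[0,0,0],"grip":1},{"translation":[0,0,6],"twist":[0,0,0],"grip":1},{"translation":[0,0,3],"twist":[0,0,0],"grip":1},{"translation":[0,0,0],"twist":[0,0,0],"grip":1},{"translation":[0,0,0],"twist":[0,0,0],"grip":1}]' >/dev/null
python3 - <<'E'
from h import *
s=st(); go([0.446,-0.272,0.018],down(-1.48))
E
```

```text
t 23.7 tcp [ 0.4481 -0.2728  0.0159] rv [3.135 0.144 0.006] F [ 0.1 -0.6 -0.4] T [-0.   -0.02  0.05] op 0.0932 q [-0.64  0.12  1.89  0.    1.13  0.83]
tool mm [-2.  -0.9 -2.1]
tool twist [ 0.0033 -0.0039  0.0008]
```

Close at 25 N (x within a few mm of the grip point is fine).

```bash
python3 -m pendant '[{"translation":[-2,-0.5,-2],"twist":[0.003,-0.003,0],"grip":-1},{"translation":[0,0,0],"twist":[0,0,0],"grip":-1},{"translation":[0,0,0],"twist":[0,0,0],"grip":-1},{"translation":[0,0,0],"twist":[0,0,0],"grip":-1},{"translation":[0,0,0],"twist":[0,0,0],"grip":-1},{"translation":[0,0,0],"twist":[0,0,0],"grip":-1},{"translation":[0,0,0],"twist":[0,0,0],"grip":-1},{"translation":[0,0,0],"twist":[0,0,0],"grip":-1},{"translation":[0,0,0],"twist":[0,0,0],"grip":-1},{"translation":[0,0,0],"twist":[0,0,0],"grip":-1}]' 25 >/dev/null
python3 - <<'E'
from h import *
s=st(); go([0.446,-0.272,0.018],down(-1.48))
E
```

```text
t 24.7 tcp [ 0.447  -0.2737  0.0205] rv [3.136 0.144 0.005] F [-1.   0.5  0.5] T [-0.03  0.11  0.03] op 0.0393 q [-0.65  0.12  1.88 -0.    1.14  0.83]
tool mm [-0.8 -1.8  2.5]
tool twist [ 0.0029 -0.003   0.0008]
```

```bash
python3 -m pendant '[{"translation":[0,0,-3],"twist":[0,0,0],"grip":-1},{"translation":[0,0,-6],"twist":[0,0,0],"grip":-1},{"translation":[0,0,-12],"twist":[0,0,0],"grip":-1},{"translation":[0,0,-16],"twist":[0,0,0],"grip":-1},{"translation":[0,0,-18],"twist":[0,0,0],"grip":-1},{"translation":[0,0,-18],"twist":[0,0,0],"grip":-1},{"translation":[0,0,-10],"twist":[0,0,0],"grip":-1},{"translation":[0,0,-4],"twist":[0,0,0],"grip":-1},{"translation":[0,0,0],"twist":[0,0,0],"grip":-1},{"translation":[0,0,0],"twist":[0,0,0],"grip":-1}]' >/dev/null
python3 - <<'E'
from h import *
s=st(); c=cam('wrist'); save(c[0],'w9.png'); np.savez('w9.npz',*c); np.save('w9s.npy',np.r_[s['tool_pos'],s['orientation']])
P=cloud(c); M=R.from_rotvec(s['orientation']); Q=M.inv().apply((P-s['tool_pos']).reshape(-1,3)).reshape(P.shape)*1000
m=(P[...,2]>.08)&(Q[...,0]>20)&(Q[...,0]<200)&(abs(Q[...,1])<40)
for b in range(20,180,6):
    k=m&(Q[...,0]>b)&(Q[...,0]<b+6)
    if k.sum()>3: y=Q[k][:,1]; print(b,k.sum(),y.min().round(1),y.max().round(1),'inner',y[y<0].max().round(1) if (y<0).any() else '',y[y>0].min().round(1) if (y>0).any() else '','z',np.percentile(Q[k][:,2],[5,50,95]).round(1))
E
```

```text
t 25.7 tcp [ 0.4465 -0.2727  0.1142] rv [3.136 0.144 0.005] F [-0.5 -0.  -1.9] T [0.02 0.05 0.01] op 0.0389 q [-0.65 -0.01  1.82  0.    1.32  0.83]
20 31473 -40.0 40.0 inner -0.1 0.0 z [-123.  -116.1 -100.3]
26 11859 -40.0 40.0 inner -0.1 0.0 z [-107.6 -101.3  -21.6]
32 10466 -40.0 40.0 inner -0.4 0.0 z [-107.3 -101.5  -18.6]
38 853 -17.8 16.4 inner -0.4 0.1 z [-19.8 -17.5 -10.2]
44 845 -16.2 15.0 inner -0.4 0.1 z [-19.9 -17.5 -10.3]
50 766 -14.6 12.9 inner -0.4 0.1 z [-19.9 -18.3 -10.3]
56 730 -13.3 11.1 inner -0.4 0.1 z [-23.4 -22.  -18.3]
62 3585 -13.0 10.8 inner -0.1 0.1 z [-164.9 -164.9  -22. ]
68 759 -12.2 10.7 inner -0.3 0.1 z [-23.4 -22.3 -18.8]
74 636 -12.4 10.0 inner -0.3 0.1 z [-22.8 -19.2 -17.8]
80 596 -14.7 12.0 inner -4.6 1.9 z [-19.9 -18.9 -17.7]
86 545 -17.2 14.5 inner -7.5 5.1 z [-19.8 -18.8 -17.5]
92 553 -19.8 17.1 inner -10.3 7.6 z [-20.  -18.8 -17.5]
98 569 -23.0 19.5 inner -13.2 10.4 z [-20.  -18.7 -17.5]
104 566 -25.8 22.3 inner -16.0 12.6 z [-19.9 -18.7 -17.6]
110 266 -27.5 24.0 inner -18.3 15.1 z [-19.7 -18.5 -17.1]
```

Run:
```python
from h import *
c=load('w9.npz'); p=np.load('w9s.npy'); M=R.from_rotvec(p[3:]); P=cloud(c); Q=M.inv().apply((P-p[:3]).reshape(-1,3)).reshape(P.shape)*1000
m=(Q[...,2]<-20.8)&(Q[...,2]>-25)&(Q[...,0]>48)&(Q[...,0]<84)&(abs(Q[...,1])<15)
m=m.astype(np.uint8); m=cv2.morphologyEx(m,cv2.MORPH_OPEN,np.ones((5,5),np.uint8))>0
q=Q[m]; print(len(q),q.min(0).round(1),q.max(0).round(1),cv2.minEnclosingCircle(q[:,:2].astype(np.float32)),np.median(q,0).round(1))
h=(Q[...,0]>20)&(Q[...,0]<60)&(abs(Q[...,1])<25)&(Q[...,2]>-16)&(Q[...,2]<0); print('handles',Q[h].min(0).round(1),Q[h].max(0).round(1))
c=cam('top'); np.savez('top2.npz',*c); P=cloud(c); Q=M.inv().apply((P-p[:3]).reshape(-1,3)).reshape(P.shape)*1000
k=(P[...,2]>.08)&(P[...,2]<.16)&(Q[...,0]>60)&(Q[...,0]<190)&(abs(Q[...,1])<40)
for b in range(60,190,8):
    j=k&(Q[...,0]>b)&(Q[...,0]<b+8)
    if j.sum()>2:y=Q[j][:,1]; print(b,j.sum(),y.min().round(1),y.max().round(1),'inner',y[y<0].max().round(1) if (y<0).any() else '',y[y>0].min().round(1) if (y>0).any() else '','z',np.median(Q[j][:,2]).round(1))
print(Q[k][:,0].max())
# target for ring over axle, assume pliers yaw
s=st()
```

```text
1965 [ 55.9 -11.5 -24.4] [ 76.6   9.5 -20.8] ((66.23591613769531, -1.088004231452942), 10.839661598205566) [ 66.4  -1.2 -22.4]
handles [ 20.  -20.2 -15.7] [55.8 18.8 -7.4]
60 39 -12.8 10.0 inner -0.7 0.4 z -21.5
68 33 -12.9 9.9 inner -0.9 0.5 z -22.4
76 30 -13.5 10.2 inner -4.3 1.1 z -19.2
84 26 -17.9 13.9 inner -9.4 4.7 z -19.0
92 28 -21.7 16.5 inner -12.6 7.7 z -18.7
100 27 -25.2 20.6 inner -15.9 11.4 z -19.1
108 25 -28.2 22.6 inner -21.4 14.7 z -19.6
116 28 -28.3 24.0 inner -13.7 8.9 z -17.3
124 39 -29.0 23.2 inner -12.3 6.8 z -15.0
132 33 -29.5 24.5 inner -19.3 12.7 z -16.0
140 20 -28.0 21.2 inner -17.0 12.9 z -13.2
148 21 -21.1 14.5 inner -11.9 6.8 z -10.7
156 4 -14.4 14.5 inner -14.4 8.5 z -11.6
157.9607170692379
t 25.8 tcp [ 0.4463 -0.2725  0.1138] rv [3.137 0.144 0.005] F [-0.7 -0.  -2. ] T [ 0.05  0.01 -0.01] op 0.0389 q [-0.65 -0.01  1.83  0.    1.32  0.83]
```

```bash
cat >> h.py <<'E'
def ringgo(ax,z,off=(141.3,-2.3,-10.0)):
    s=robot.read_state(); M=R.from_rotvec(s['orientation']); o=np.array(off)/1000
    r=s['tool_pos']+M.apply(o); print('ring',(r*1000).round(1),'need world',((np.r_[ax,z]-r)*1000).round(1),'tool',(M.inv().apply(np.r_[ax,z]-r)*1000).round(1)); a=down(-1.48); print('twist',(M.inv()*R.from_rotvec(a)).as_rotvec().round(4),'F',s['force'].round(1) if hasattr(s['force'],'round') else s['force'],'op',s['opening'],'t',s['t'],'tcp',s['tool_pos'])
E
python3 -c "
from h import *
ringgo([.595,-.097],.112)"
```

```text
ring [ 586.7 -257.3  124.2] need world [  8.3 160.3 -12.2] tool [  22.9 -158.9   12. ]
twist [ 0.0018 -0.0028  0.001 ] F [-0.7 -0.  -2. ] op 0.03886823627395394 t 25.8 tcp [ 0.44628329 -0.27254614  0.11377832]
```

```bash
python3 -m pendant '[{"translation":[1,-8,0],"twist":[0,0,0],"grip":-1},{"translation":[2,-17,0],"twist":[0,0,0],"grip":-1},{"translation":[3,-22,0],"twist":[0,0,0],"grip":-1},{"translation":[3,-24,0],"twist":[0,0,0],"grip":-1},{"translation":[3,-24,0],"twist":[0,0,0],"grip":-1},{"translation":[3,-22,0],"twist":[0,0,0],"grip":-1},{"translation":[3,-17,0],"twist":[0,0,0],"grip":-1},{"translation":[1,-8,0],"twist":[0,0,0],"grip":-1},{"translation":[0,-3,0],"twist":[0,0,0],"grip":-1},{"translation":[0,0,0],"twist":[0,0,0],"grip":-1}]' >/dev/null
python3 - <<'E'
from h import *
ringgo([.595,-.097],.112)
E
```

```text
ring [587.9 -95.4 117.7] need world [ 7.1 -1.6 -5.7] tool [6.9 2.3 5.7]
twist [-0.0054  0.0048  0.0027] F [ 0.2 -0.2 -1.8] op 0.0392048347292613 t 26.8 tcp [ 0.44738304 -0.11083666  0.10837297]
```

```bash
cat > m.py <<'E'
from h import *
import sys
s=robot.read_state(); M=R.from_rotvec(s['orientation']); ax=np.array([.595,-.097])
for n in('top','scene','wrist'):
    c=cam(n); np.savez(n+'3.npz',*c); P=cloud(c); save(c[0],n+'3.png')
    d=np.hypot(P[...,0]-ax[0],P[...,1]-ax[1])
    m=(d<.016)&(abs(P[...,2]-.081)<.005)
    if m.sum()>8:
        v,u=np.nonzero(m); q=onz(c,np.c_[u,v],.082)*1000; ce,r=cv2.minEnclosingCircle(q[:,:2].astype(np.float32)); print(n,'axle',m.sum(),np.round(ce,1),round(r,1),q.mean(0).round(1))
    rz=s['tool_pos'][2]+.010
    Q=M.inv().apply((P-s['tool_pos']).reshape(-1,3)).reshape(P.shape)*1000
    m=(Q[...,0]>105)&(Q[...,0]<175)&(abs(Q[...,1])<35)&(Q[...,2]<-4)&(Q[...,2]>-22)&(np.hypot(Q[...,0]-141,Q[...,1]+2)>12)
    print(n,'ring/jaw',m.sum())
    if m.sum()>20:
        q=Q[m]; print('  max',q.max(0).round(1),'min',q.min(0).round(1)); f=q[q[:,2]>-14]; f=f[f[:,0]>120]
        if len(f)>20:
            A=np.c_[2*f[:,:2],np.ones(len(f))]; x=np.linalg.lstsq(A,(f[:,:2]**2).sum(1),rcond=None)[0]; print('  circ tool',x[:2].round(1),'r',np.sqrt(x[2]+x[0]**2+x[1]**2).round(1),'n',len(f),'z',np.median(f[:,2]).round(1))
E
python3 m.py
```

```text
top axle 62 [594.7 -97.3] 11.3 [594.9 -97.   82. ]
top ring/jaw 147
  max [157.5  24.   -6.9] min [105.8 -29.1 -21.9]
  circ tool [138.8  -3.4] r 19.7 n 62 z -11.6
scene axle 40 [591.3 -90. ] 14.2 [592.3 -88.9  82. ]
scene ring/jaw 166
  max [160.1  24.8  -5.7] min [105.4 -31.  -20.5]
  circ tool [136.9  -5.5] r 22.0 n 75 z -11.0
wrist ring/jaw 748
  max [112.9  24.9 -11.1] min [105.  -26.7 -20.9]
```

Run:
```python
from h import *
s=robot.read_state(); M=R.from_rotvec(s['orientation'])
c=load('top3.npz'); P=cloud(c); Q=M.inv().apply((P-s['tool_pos']).reshape(-1,3)).reshape(P.shape)*1000
m=(Q[...,2]<-20)&(Q[...,2]>-27)&(Q[...,0]>50)&(Q[...,0]<82)&(abs(Q[...,1])<16); q=Q[m]; print('pivot',len(q),cv2.minEnclosingCircle(q[:,:2].astype(np.float32)),q.mean(0),q.min(0),q.max(0))
# ring pixels on plane of ring top, using brightness inside hull; show small depth map
v,u=np.nonzero((Q[...,0]>118)&(Q[...,0]<170)&(abs(Q[...,1]+2)<34)&(Q[...,2]<50)); print(u.min(),u.max(),v.min(),v.max())
print(((P[v.min()-2:v.max()+3,u.min()-1:u.max()+2,2])*1000).astype(int))
print(c[0][v.min()-2:v.max()+3,u.min()-1:u.max()+2].mean(2).astype(int))
```

```text
<stdin>:4: RuntimeWarning: Mean of empty slice.
  ret = um.true_divide(
Traceback (most recent call last):
ValueError: zero-size array to reduction operation minimum which has no identity
```

Run:
```python
from h import *
np.set_printoptions(linewidth=250)
p=np.load('w9s.npy'); M=R.from_rotvec(p[3:]); c=load('top2.npz'); P=cloud(c); Q=M.inv().apply((P-p[:3]).reshape(-1,3)).reshape(P.shape)*1000
m=(Q[...,2]<-20)&(Q[...,2]>-27)&(Q[...,0]>50)&(Q[...,0]<82)&(abs(Q[...,1])<16); q=Q[m]; print('pivot',len(q),cv2.minEnclosingCircle(q[:,:2].astype(np.float32)),q.mean(0))
s=robot.read_state(); M=R.from_rotvec(s['orientation'])
c=load('top3.npz'); P=cloud(c); Q=M.inv().apply((P-s['tool_pos']).reshape(-1,3)).reshape(P.shape)*1000
v,u=np.nonzero((Q[...,0]>118)&(Q[...,0]<170)&(abs(Q[...,1]+2)<34)&(Q[...,2]<50))
print(u.min(),v.min());print(((P[v.min()-2:v.max()+3,u.min()-1:u.max()+2,2])*1000).astype(int))
```

```text
pivot 82 ((65.51663208007812, -1.663651943206787), 16.771495819091797) [ 66.17523324  -1.99812993 -22.93460926]
356 182
[[  14    8   15    9   14   13   13   14   11   17   16   11   14   13   14   12   11   16   15   13    9    4    0    6    2]
 [  14   16   14   14   12   13   13 1280   10   13   10   13   11   14   16   11   13   11   13   14   14    1    2    0    0]
 [  17   13   11   10   13   15   17   16   13   12   14   10   12   12   14  117  121  119   15   13   12    0    5   -1    1]
 [  15   15   10   12   16  120  122   32   25   24   27   28   17   14   14  120  118  119   11   15   14    1    0    0   -3]
 [  15   17   12   12  119  116  122  119   26   23   25   78   23   24   14  119  119  119  123   18   15   14    6    2    0]
 [  15   11   10   24  115  120  122   28   78   82   80   80   83   80   25   11   12  118  115   12   10   11    2   -3   -2]
 [  15   15   27   26  123  120   28   85   83   83   84   80   78   82   81   20   15  118  121  120   11    8    0    0   -4]
 [  14   24   24   22  119  119   24   84   79   78   81   77   81   78   83   21   
[... 1136 characters left out ...]
 22   24   19   25  116  116   12   12   16  124  128   12]
 [  29   21  117  126  127   23  115  121  117   26   26   27   24   29   29   25   24   12   15   14   13   14  129  126  124]
 [  30   12  118  126  129   23   26   29   26   28   28   25   26   26   26   20   14   16   13    9   11   11  126  129  127]
 [  31   12   17  126  122   25   24   24   27   26   26   28   24   22   21   17   14   10   16   17  494  502  501  498  128]
 [  24    9   12  125  123  125   25   28   21   26   26   26   27   14   12   15   12   14   16  479  501  508  505  507  503]
 [  17   12   13  126  127  124  123   17   19   19   14   16    9   14   13 1280    6   15   20  486  508  513  510  509  509]]
```

```bash
cat > r.py <<'E'
from h import *
from scipy.optimize import least_squares
import sys
s=robot.read_state(); M=R.from_rotvec(s['orientation'])
c=cam('top') if len(sys.argv)<2 else load(sys.argv[1]); P=cloud(c); rz=s['tool_pos'][2]+.010
g=s['tool_pos']+M.apply([.1398,-.0028,-.010])
m=(P[...,2]>rz-.005)&(P[...,2]<rz+.006); v,u=np.nonzero(m); q=onz(c,np.c_[u,v],rz+.003)[:,:2]*1000
d=np.linalg.norm(q-g[:2]*1000,axis=1); q=q[(d<24)&(d>10)]
f=least_squares(lambda x:np.hypot(*(q-x[:2]).T)-17.75,g[:2]*1000,loss='soft_l1'); r=np.r_[f.x/1000,rz]
print('ring world',f.x.round(1),'n',len(q),'resid',np.abs(f.fun).mean().round(2),'tool',(M.inv().apply(r-s['tool_pos'])*1000).round(1))
m=(np.hypot(P[...,0]-.595,P[...,1]+.097)<.016)&(abs(P[...,2]-.081)<.005)
if m.sum()>8:
    v,u=np.nonzero(m); a=onz(c,np.c_[u,v],.082)*1000; print('axle',m.sum(),cv2.minEnclosingCircle(a[:,:2].astype(np.float32)))
t=np.array([.5948,-.0971]); ringgo(t,float(sys.argv[2]) if len(sys.argv)>2 else .102,(M.inv().apply(r-s['tool_pos'])*1000))
E
python3 r.py top3.npz
```

```text
ring world [586.  -95.1] n 77 resid 2.0 tool [139.3  -4.1 -10.6]
axle 62 ((594.6973876953125, -97.25827026367188), 11.324706077575684)
ring [586.  -95.1 118.6] need world [  8.8  -2.  -16.6] tool [ 8.6  2.9 16.5]
twist [-0.0051  0.0045  0.0013] F [ 0.2 -0.4 -0.8] op 0.03940958932029369 t 26.95 tcp [ 0.44759469 -0.11189588  0.10857035]
```

```bash
python3 -m pendant '[{"translation":[2,1,2],"twist":[-0.002,0.002,0],"grip":-1},{"translation":[3,1,4],"twist":[-0.002,0.002,0],"grip":-1},{"translation":[2,0.5,4],"twist":[0,0,0],"grip":-1},{"translation":[1,0,4],"twist":[0,0,0],"grip":-1},{"translation":[0,0,2],"twist":[0,0,0],"grip":-1},{"translation":[0,0,0],"twist":[0,0,0],"grip":-1},{"translation":[0,0,0],"twist":[0,0,0],"grip":-1},{"translation":[0,0,0],"twist":[0,0,0],"grip":-1},{"translation":[0,0,0],"twist":[0,0,0],"grip":-1},{"translation":[0,0,0],"twist":[0,0,0],"grip":-1}]' >/dev/null; python3 r.py; cp top3.npz old.npz; python3 m.py | head -3
python3 - <<'E'
from h import *
np.set_printoptions(linewidth=250)
c=load('top3.npz'); P=cloud(c); print((P[178:204,352:382,2]*1000).astype(int))
E
```

```text
ring world [ 595.2 -101. ] n 69 resid 1.71 tool [139.7  -2.5 -10.1]
axle 56 ((595.6129760742188, -97.17478942871094), 10.734339714050293)
ring [ 595.3 -101.   100.8] need world [-0.5  3.9  1.2] tool [-0.1 -3.9 -1.2]
twist [-0.0007  0.0008 -0.0021] F [ 0.2 -0.9 -1.6] op 0.03953804997653409 t 28.0 tcp [ 0.45632596 -0.11583649  0.09076041]
top axle 57 [595.2 -97. ] 10.8 [595.4 -97.6  82. ]
top ring/jaw 147
  max [158.4  23.7  -4.7] min [105.6 -28.6 -21.7]
[[  14   11   14   10   15   12   11   15   10   16   15   11   13   11   16   15   14 1280   13   13   13   14   10    4    1    1    3    0   -1    0]
 [   9   11   16   17   12   16   12   15   16   14   15   11   14   12   11    7    5   15   14   17  101  103   10   -8    0   -2   -1   -3    0    3]
 [  16   12   10   16   16   10   17    8    9   13   14   11   14   15   11   12   11   12   18   15  103  103  101   14    0    0    0    1    0   -2]
 [  14   14   12   10   11   10   15   14   16  101  105  108   16   13   10   14   11   11   12  106  104  101  106    9   -2    2   -1    2    0   -1]
 [  11 1280   13   17   11   18
[... 2635 characters left out ...]
1   28   27   25   26   22   11    9   14   13  463  484  498  497  494  494  495  496]
 [  22   26   23   24   10   14   12   18  109  109  111  108   24   23   29   25   11   11   17   14   11   16  470  491  501  500  501  498  499  499]
 [  22   22   19   14    9   17   13   13   12  107  107  110  110   18   16   17   17   13   11   13   16  484  486  502  503  503  502  501  501  502]
 [  14    8   16   15   13   14   11   11   10  106  112  107  110   12   11   15   11   15    6   16  462  486  489  505  505  505  502  504  505  502]
 [  20   12   11    9   13   16   16   15   13   12  108  112  113  111   12   11   11   11   15    9  477  493  492  508  506  506  506  504  503  503]]
```

```bash
python3 -m pendant '[{"translation":[0,-1.5,0],"twist":[0,0,0],"grip":-1},{"translation":[0,-1.5,0],"twist":[0,0,0],"grip":-1},{"translation":[0,-0.5,0],"twist":[0,0,0],"grip":-1},{"translation":[0,0,0],"twist":[0,0,0],"grip":-1},{"translation":[0,0,0],"twist":[0,0,0],"grip":-1},{"translation":[0,0,0],"twist":[0,0,0],"grip":-1},{"translation":[0,0,0],"twist":[0,0,0],"grip":-1},{"translation":[0,0,0],"twist":[0,0,0],"grip":-1},{"translation":[0,0,0],"twist":[0,0,0],"grip":-1},{"translation":[0,0,0],"twist":[0,0,0],"grip":-1}]' >/dev/null; python3 r.py;python3 r.py
```

```text
ring world [594.8 -96.7] n 66 resid 1.82 tool [139.7  -3.  -10.1]
axle 60 ((594.9586791992188, -96.63320922851562), 11.135082244873047)
ring [594.8 -96.7 100.7] need world [-0.  -0.4  1.3] tool [-0.   0.4 -1.3]
twist [-0.0008  0.0009 -0.0021] F [ 0.5  0.3 -2. ] op 0.03900452442175697 t 29.2 tcp [ 0.45590237 -0.11202143  0.09068484]
ring world [594.6 -96.7] n 65 resid 1.84 tool [139.5  -3.  -10.1]
axle 59 ((594.9586791992188, -96.63320922851562), 11.135082244873047)
ring [594.7 -96.7 100.7] need world [ 0.1 -0.4  1.3] tool [ 0.1  0.4 -1.3]
twist [-0.0007  0.0009 -0.0021] F [ 1.2  0.5 -1.6] op 0.0390897290561868 t 29.25 tcp [ 0.45591053 -0.11202386  0.09072512]
```

```bash
python3 -m pendant '[{"translation":[0,0,2],"twist":[0,0,0],"grip":-1},{"translation":[0,0,3],"twist":[0,0,0],"grip":-1},{"translation":[0,0,4],"twist":[0,0,0],"grip":-1},{"translation":[0,0,4],"twist":[0,0,0],"grip":-1},{"translation":[0,0,3],"twist":[0,0,0],"grip":-1},{"translation":[0,0,2],"twist":[0,0,0],"grip":-1},{"translation":[0,0,1],"twist":[0,0,0],"grip":-1},{"translation":[0,0,0],"twist":[0,0,0],"grip":-1},{"translation":[0,0,0],"twist":[0,0,0],"grip":-1},{"translation":[0,0,0],"twist":[0,0,0],"grip":-1}]' >/dev/null; python3 -c "
from h import *
st();go([.456,-.1122,.047],down(-1.48))"; python3 r.py
```

```text
t 30.25 tcp [ 0.4555 -0.1119  0.0695] rv [-3.137e+00 -1.390e-01  3.000e-03] F [ 0.9 -0.2 -1. ] T [ 0.02 -0.02 -0.02] op 0.0393 q [-0.35 -0.1   2.    0.    1.24  1.13]
tool mm [ 0.5  0.4 22.5]
tool twist [-0.0011  0.0017 -0.0021]
ring world [594.2 -96.9] n 77 resid 2.49 tool [139.4  -2.7 -10.2]
axle 66 ((596.1822509765625, -99.11418914794922), 13.819259643554688)
ring [594.2 -96.9  79.5] need world [ 0.6 -0.2 22.5] tool [  0.5   0.3 -22.5]
twist [-0.0011  0.0016 -0.0021] F [-0.4  0.2 -1.3] op 0.03915191516039425 t 30.3 tcp [ 0.45557496 -0.11190513  0.06952918]
```

```bash
python3 -m pendant '[{"translation":[0.4,0.3,2],"twist":[0,0,0],"grip":-1},{"translation":[0,0,3],"twist":[0,0,0],"grip":-1},{"translation":[0,0,4],"twist":[0,0,0],"grip":-1},{"translation":[0,0,4],"twist":[0,0,0],"grip":-1},{"translation":[0,0,4],"twist":[0,0,0],"grip":-1},{"translation":[0,0,3],"twist":[0,0,0],"grip":-1},{"translation":[0,0,1],"twist":[0,0,0],"grip":-1},{"translation":[0,0,0],"twist":[0,0,0],"grip":-1},{"translation":[0,0,0],"twist":[0,0,0],"grip":-1},{"translation":[0,0,0],"twist":[0,0,0],"grip":-1}]' >/dev/null; python3 -c "
from h import *
st();go([.456,-.1122,.047],down(-1.48))
np.set_printoptions(linewidth=250)
s=robot.read_state(); M=R.from_rotvec(s['orientation'])
for n in ('top','scene','wrist'):
    c=cam(n);P=cloud(c); Q=M.inv().apply((P-s['tool_pos']).reshape(-1,3)).reshape(P.shape)*1000
    m=(abs(Q[...,0]-100)<14)&(abs(Q[...,1])<30)&(Q[...,2]<-14)&(Q[...,2]>-26); print(n,'jaw top z',m.sum(),np.median(P[m][:,2]) if m.any() else '')
    if n=='top': print((P[182:210,350:382,2]*1000).astype(int))
"; python3 r.py
```

```text
t 31.3 tcp [ 0.4559 -0.1121  0.0465] rv [-3.137e+00 -1.390e-01  3.000e-03] F [ 1.  -0.2 -1.7] T [-0.03  0.06 -0.07] op 0.0392 q [-0.35 -0.06  2.01  0.    1.19  1.13]
tool mm [ 0.1  0.1 -0.5]
tool twist [-0.0012  0.0019 -0.0021]
top jaw top z 43 0.06544285083362333
[[  13   10   17   17   12   12   16   15   16   15   11   14   20   11   15   11   16   11   12   14   13   10   15   15   17   10    1   -1   -3    4    2    1]
 [  11   15   18   10   12   18   11   12   12    7   17   25   29   25   25   25   26   15   56   57   58    7   13   14   13   11    0   -1   -3    0   -1   -1]
 [  14   13   10   12   10   16   15   14   57   58   60   27   25   27   23   29   77   24   58   55   56   13   12   14   12   17   15    0    0    4   -2    3]
 [  17   10   12   15   11   11   10   15   56   56   61   23   28   84   85   79   83   84   82   59   59   58   11   13   14   11   16   -2    0   -3    6    0]
 [   9   14   14   16   19   13   18   20   58   58   22   25   82   81   82   77   79   83   81   78   61   61   61   14   15   13   13    0   -5    4    0   -2]
 [  10    9    9   1
[... 3445 characters left out ...]
  16    8   11   64   65   66   63   12  427  442  454  460  461  463  463  463  464  462  462  461  461  460  433  448]
 [  12   11   15   16   14   15   16   18   14    9   13   61   71   65   61  407  438  451  455  467  465  464  463  463  466  465  464  464  463  460  439  451]]
scene jaw top z 65 0.06372728779231956
wrist jaw top z 2507 0.06512263152334632
ring world [594.5 -97. ] n 61 resid 2.2 tool [139.3  -2.8 -10.2]
axle 60 ((594.7037963867188, -97.10684967041016), 11.331836700439453)
ring [594.5 -97.   56.5] need world [ 0.3 -0.1 45.5] tool [  0.2   0.  -45.5]
twist [-0.0011  0.0017 -0.0021] F [-0.4 -1.7 -0.6] op 0.03893467772534099 t 31.5 tcp [ 0.45595724 -0.11215197  0.04653748]
```

Run:
```python
from h import *
for n in('top','scene'):
    c=cam(n);P=cloud(c); m=(abs(P[...,2]-.073)<.01)&(np.hypot(P[...,0]-.5648,P[...,1]-.0184)<.022); q=P[m]
    if len(q)>5: print(n,len(q),q.mean(0),np.percentile(q[:,2],95),cv2.minAreaRect((q[:,:2]*1000).astype(np.float32)))
st(); robot.close_job(); st()
```

```text
top 53 [0.56479772 0.01768183 0.07680373] 0.08007779201734229 ((565.338134765625, 17.73004150390625), (10.229593276977539, 28.93112564086914), 29.436779022216797)
scene 53 [0.56290851 0.02464855 0.07219999] 0.07783105580363957 ((566.3333740234375, 20.304790496826172), (10.187176704406738, 31.40989112854004), 30.286840438842773)
t 31.6 tcp [ 0.4559 -0.1121  0.0465] rv [-3.137e+00 -1.390e-01  3.000e-03] F [-0.2 -0.1 -0.9] T [0.01 0.06 0.03] op 0.0391 q [-0.35 -0.06  2.01  0.    1.19  1.13]
the job is handed in; nothing more can be done
the job is handed in; nothing more can be done
```

The job is handed in at 31.6 s; no verdict was reported. My last checks all looked good.

**Key and knob:** I took the bare steel key from its stand, pushed it fully into the knob and turned it clockwise. I stopped when the wrist torque reached 0.72 N m, about 1.3 rad of wrist turn, play and slip included. The last top view shows the key still seated, 14 mm higher than in its stand as it should be. Its yaw of −1.05 rad fits the stop plus the slot's play. I read the knob's angle only from this yaw and the torque.

**Pliers and ring:** I gripped the pliers with a 25 N setting. The fingers stopped at a 39 mm opening, against 41 mm stated for fully squeezed. By the top camera the ring centre is within about 0.5 mm of the axle's axis. Its height is about 56.5 mm for a 57 mm target, and the tool is level within 0.003 rad. The force reading of about 1 N is at noise level, so nothing suggests the ring touches the fixture.

**Disagreements and gaps:**
- Depth put the key head's top 3–4 mm lower than the dimensions give. The offset was the same before and after insertion, so I judged seating by the height difference.
- The wrist and scene cameras placed the axle 3–7 mm further to the left (+y) than the top camera. I put this down to their seeing the axle's side and trusted the top camera.
- I did not re-measure the jar, stamp and loupe at the end, but my moves stayed clear of them.
- I viewed all 12 allowed pictures, more than the 8 planned, so the pliers steps after the squeeze were checked by numbers only.

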